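Ready a kiln shelf: find the cone pack by feel and dust the cups

TASK

Make this kiln shelf ready for firing: open the grey box by its tab, feel under the half-open lid along the hidden rear trough for the cone pack, lift it out and stand it upright on the middle of the small square tile. Then take the brush and dust the inside of every cup, going from the left cup to the right one as you stand, with two full strokes in each: down to the bottom, up to about the rim, down to the bottom again. To finish, stand the brush upright back on its coaster and shut the lid; the cups must be left standing on the shelf, and everything else on the table stays where it is.

Things in the scene. Friction and masses are not known exactly. Their poses are not given: they have to be found in the camera images.
- box: Grey opaque plastic box, fixed, 170 x 290 mm (x, y), 54 mm high, walls and floor 6 mm. Origin at the middle of its underside; x points away from its front, which faces roughly to the robot. A low rib divides the inside into an empty front part (82 mm wide in x) and a rear trough.
- trough (a point): Middle of the rear trough, on the box's inner floor; same axes as the box. The trough is 278 mm long (y) and 70 mm wide (x), 35 mm to either side of this point: the rear wall at +x, the rib, 12 mm high, at -x. Its floor is 4 mm higher beyond 81 mm from this point in y, either way, which keeps the pack from the ends. The wall tops are 48 mm above this point.
- lid (a joint): Grey lid of the box, hinged along the rear wall's top, 41 mm beyond the trough point in x. 0 = shut, grows as it opens, stop at 1.2 rad (69 degrees): open, it still leans over the rear trough and hides it from above and behind; reach in from the front with the fingers tilted forward 25 to 30 degrees. Stiff hinge: the lid stays where it is left; about 3 N at the tab moves it.
- lid_tab (a point): Black tab, 26 mm wide (along the hinge direction), 12 mm thick, in a notch 110 mm wide and 30 mm deep in the middle of the lid's front edge; it sticks out 44 mm from the notch's bottom. This point is where to pinch it from above across its 26 mm: 32 mm from the notch's bottom, 12 mm from the tab's end, 178 mm from the hinge axis.
- pack_mid (a point): Terracotta cone pack, 0.14 to 0.31 kg: base block 60 x 36 x 24 mm (x, y, z), with a row of three cones, 22 mm tall, on top. Point: the middle of the block, 12 mm above its underside. Starts upright in the rear trough, its 60 mm side across the trough (within 6 degrees), its middle at most 58 mm from the trough's middle. Grip the block across its 36 mm.
- tile: Square terracotta setter tile, 100 x 100 x 6 mm, fixed flat on the kiln shelf. Origin at the middle of its underside; its top is 6 mm higher.
- kiln_shelf: Off-white kiln shelf slab 250 x 370 x 16 mm (x, y, z) lying fixed on the table. Origin at the middle of its underside. The cups stand in a row along its y in the far half, the tile lies on the near half.
- cup1: White bisque cup without handle, standing at the left end of the row as seen from the robot (larger y is left); may be absent. Height 90 mm, outer diameter 74 mm at the foot and 80 mm at the rim, wall 5 mm, inner floor 6 mm above the underside, loose, 0.32 kg. Origin at the middle of its underside, z up its axis.
- cup2: White bisque cup without handle, standing at the middle of the row as seen from the robot (larger y is left); may be absent. Height 90 mm, outer diameter 74 mm at the foot and 80 mm at the rim, wall 5 mm, inner floor 6 mm above the underside, loose, 0.32 kg. Origin at the middle of its underside, z up its axis.
- cup3: White bisque cup without handle, standing at the right end of the row as seen from the robot (larger y is left); may be absent. Height 90 mm, outer diameter 74 mm at the foot and 80 mm at the rim, wall 5 mm, inner floor 6 mm above the underside, loose, 0.32 kg. Origin at the middle of its underside, z up its axis.
- brush_grip (a point): Upright cup brush, loose, 0.16 kg: stiff grey round head 46 mm in diameter, 60 mm high, at the bottom; then a ferrule to 72 mm and a wooden handle 16 mm thick to 154 mm, and a knob 26 mm thick to 172 mm. Point: on the handle's axis, 135 mm above the head's flat underside, where to grip it. z up the handle.
- brush_tip (a point): Middle of the flat underside of the brush head. The brush starts standing on it on the coaster.
- coaster: Round cork coaster, 84 mm diameter, 6 mm thick, fixed; the brush's place. Origin at the middle of its underside.
- glaze_jar: Glass jar of glaze with a paint brush handle in it, 88 mm wide, 105 mm high; loose bystander, to be left alone. Origin on its underside.
- flask: Copper-coloured travel flask with black lid, 86 mm wide, 142 mm high; loose bystander, to be left alone. Origin on its underside.
- bowl: White bowl, 150 mm wide, 60 mm high; loose bystander, to be left alone. Origin on its underside.
- post1: Square kiln post, 38 x 38 x 75 mm; loose bystander, to be left alone. Origin on its underside.
- post2: Square kiln post, 38 x 38 x 75 mm; loose bystander, to be left alone. Origin on its underside.
- spatula: Spatula, 200 mm long; loose bystander, to be left alone. Origin on its underside.

How it is judged:
By the outcome, as a careful person would: the job done as asked, in the order asked, and still so for the second after the job is handed in, with the robot touching nothing.
Of cup1, cup2, cup3 only 2 to 3 are there at a start; the rules pass over those that are not, and their reading is None.
At some moment in a run one of cup1, cup2, cup3 may be knocked a few centimetres aside while the robot is not near it.
It also fails if it takes over 208 s, if anything falls off the work surface, if the arm or the gripper's body presses on something with over 40 N, if the wrist force passes 120 N, or if a joint passes its speed limit or range.

ROBOT

A 6-joint arm with a two-finger parallel gripper is mounted at the origin on the work surface. World frame = base frame: x ahead of the robot, y to its left, z up, the work surface at z = 0. Lengths are in mm, angles in rad, forces in N, time in s.
With the tool pointing down it reaches from about 400 to 925 mm from the base axis. Payload 12.5 kg.
Tool frame: the origin (TCP) lies midway between the tips of the shut fingers; the grasp point (between the pads) lies 19 mm behind it; z points along the fingers, y is the line along which they close (so a half turn about z gives the same grasp; the last joint's range is limited). The gripper opens to 95 mm and grips with 3 to 60 N. Pads are 20 mm wide; open, the fingers measure 119 mm over their backs; the gripper's body (75 mm by 180 mm) begins 59 mm behind the grasp point.
Start: joints at [1.038, 0.491, 1.559, -0, 1.092, -0.106], TCP at [258.711, 568.96, 214.661] pointing down, gripper open.
Joint ranges: [-3.1, 3.1], [-0.84, 2.19], [0.05, 2.79], [-1.13, 4.28], [0.06, 2.93], [-2.69, 2.69]. Speed limits (rad/s): [2.22, 2.22, 2.79, 3.14, 3.14, 3.14].

INTERFACE

Orientations are given as [roll, pitch, yaw] about the fixed x, y, z axes, in that order (R = Rz(yaw) Ry(pitch) Rx(roll)).
In Python, from cell import state, read_camera, job_done gives the robot as it stands.
- The arm moves only by the tool carry_out, never from a script. Its argument "moves" is a list of rows, each an object with "slide": the shift along the tool's x, y, z as a fraction of full scale, a list of three; "spin": the turn about the tool's z as a fraction of full scale. A call has 1 to 12 rows; each row shifts and turns the commanded pose from where the row before left it, along the tool's axes as they then stand; what a row does not reach is not made up. Full scale, the value 1, is 0.4 m for a shift and 30 degrees for a turn. A row lasts 1/12 s, in which the tool goes at most 41.7 mm and 7.16 degrees, less where a joint would pass 70% of its speed; a pose out of reach is approached as far as the arm can. A call with a number of a shift or a turn outside -1 to 1 is refused whole. A call with a gripper value outside its range is refused whole. "hand" is the closure, from 0 (fully open) to 1 (shut), set as the call begins (left out, the last holds). The fingers move at their own pace and stop on an object; the grip force is fixed at half the most. Time passes only in rows, so rows that do not move let the fingers close. It gives the time, the measured TCP pose, the force, the opening and the grip force at its end, in the units of the state.
- state(): the state, without advancing time (a new reading comes with each control period).
- read_camera(name): name is "scene" or "top" or "wrist"; returns a dict with "color" (384x512x3 uint8, red, green, blue), "K" (3x3 intrinsics, pixels), "k1" (the pictures are not rectified: a ray, as slopes to the right and down, at radius r is drawn at 1 + k1 r^2 times it, then the intrinsics apply), "R" (3x3) and "t" (3): a world point X has camera coordinates R X + t. Camera axes: x right, y down, z forward; pixel columns grow to the right and rows downward; lengths in mm; the calibration is good to about 2 mm. A picture is of the moment at which its call begins. There is no depth.
- job_done(): hands the job in; it is judged then, once.
The state is a dict: "t": time; "joints": joint angles; "qvel": joint speeds; "tau": joint torques, N m; "eef_pos": TCP position; "tcp_rot": TCP orientation; "ft_force": force on the tool from outside, world axes, zero at the start; "moment": the same for the moment, N m; "opening": opening from 0.0 (shut) to 1.0 (fully open); "grip_force": force on a finger pad.
Only numpy, scipy, OpenCV 4.12 (cv2) and the standard library are available. Lean on these libraries where they do the work, as an engineer would, in place of code of your own. Each camera call takes 0.05 s, during which the arm holds its last target. There are 200 camera calls.

## Working session

There is one attempt and no reset: what is moved stays moved. The work goes in short steps, Python scripts to look and compute and a tool call to move; the robot and the scene stay as the last step left them, time stands still between calls to the robot, and variables do not carry over. Pictures are saved under pics/ and viewed, at most 14 in all, crops included, and the job is handed in when it is done.

Besides the shell and the picture viewer there is one more tool, called after ">>>" as name([rows], argument=value, ...), one row to a line, values as JSON. carry_out: Moves the arm, as the interface text tells. Shift numbers are shares of 0.4 m and turn numbers shares of 30 degrees, none past 1 either way. Its arguments: {"type":"object","properties":{"moves":{"type":"array"},"hand":{"type":"number"}},"required":["moves"]}

```bash
mkdir -p pics; ls
cat > h.py <<'E'
import numpy as np, cv2, json
from cell import state, read_camera, job_done
def snap(cam,name):
    c=read_camera(cam); np.savez(f'pics/{name}.npz',**{k:np.array(v) for k,v in c.items()})
    cv2.imwrite(f'pics/{name}.png',c['color'][:,:,::-1]); return c
def load(name): return dict(np.load(f'pics/{name}.npz'))
def ray(c,u,v):
    K=c['K'];d=np.array([(u-K[0,2])/K[0,0],(v-K[1,2])/K[1,1]]);s=d.copy()
    for _ in range(30): s=d/(1+c['k1']*(s@s))
    w=c['R'].T@np.array([s[0],s[1],1]); return -c['R'].T@c['t'], w/np.linalg.norm(w)
def onz(c,u,v,z):
    o,d=ray(c,u,v); return o+d*(z-o[2])/d[2]
def tri(*obs):
    A=np.zeros((3,3));b=np.zeros(3)
    for c,u,v in obs:
        o,d=ray(c,u,v);P=np.eye(3)-np.outer(d,d);A+=P;b+=P@o
    x=np.linalg.solve(A,b)
    return x,[round(float(np.linalg.norm((np.eye(3)-np.outer(ray(*q)[1],ray(*q)[1]))@(x-ray(*q)[0]))),1) for q in obs]
def proj(c,X):
    p=c['R']@np.array(X,float)+c['t'];s=p[:2]/p[2];s=s*(1+c['k1']*(s@s));return c['K'][:2,:2]@s+c['K'][:2,2]
E
python3 - <<'E'
from h import *
print(state())
for n in ('scene','top','wrist'):
    c=snap(n,n+'0');print(n,c['K'].tolist(),c['k1'],(-c['R'].T@c['t']).round(),c['R'].round(2).tolist())
a=[cv2.imread(f'pics/{n}0.png') for n in('scene','top')]
for n,i in zip(('scene','top'),a): cv2.imwrite(f'pics/{n}0b.png',cv2.resize(i,(800,600),interpolation=cv2.INTER_CUBIC))
E
```

```text
pics
{'t': 0.0, 'joints': array([ 1.03839508e+00,  4.91572316e-01,  1.55945774e+00, -5.81222633e-06,
        1.09172100e+00, -1.05632047e-01]), 'qvel': array([ 0.0020409 ,  0.00127418, -0.00120205,  0.00079905, -0.00059998,
        0.00073649]), 'tau': array([ 8.36797371e-04, -6.12654090e+01, -2.58189315e+01,  6.92310906e-02,
        4.81397426e-02, -9.55186692e-05]), 'eef_pos': array([258.57676123, 568.7230515 , 214.0509764 ]), 'tcp_rot': array([-3.14044016e+00, -1.17010990e-04,  2.71482607e+00]), 'ft_force': array([ 0.58944258, -0.83609286,  0.16155248]), 'moment': array([ 0.00125411,  0.00697606, -0.00936848]), 'grip_force': 0.0, 'opening': 1.0025060671234713}
scene [[408.1516710012423, 0.0, 259.17229459908884], [0.0, 408.1516710012423, 190.1335544109458], [0.0, 0.0, 1.0]] -0.02880961791424129 [1219.  189. 1154.] [[-0.16, 0.99, -0.0], [0.83, 0.13, -0.54], [-0.53, -0.09, -0.84]]
top [[349.4244726133768, 0.0, 250.69324317913598], [0.0, 349.4244726133768, 191.95340068740484], [0.0, 0.0, 1.0]] -0.08563745780115248 [ 418.   97. 1262.] [[-0.01, -1.0, 0.01], [-0.99, 0.01, -0.12], [0.12, -0.01, -0.99]]
wrist [[297.4032399060922, 0.0, 250.26020112277445], [0.0, 297.4032399060922, 186.52959767002918], [0.0, 0.0, 1.0]] -0.06406207792193228 [189. 601. 384.] [[0.41, 0.91, -0.0], [0.88, -0.4, 0.27], [0.25, -0.11, -0.96]]
```

View pics/scene0b.png

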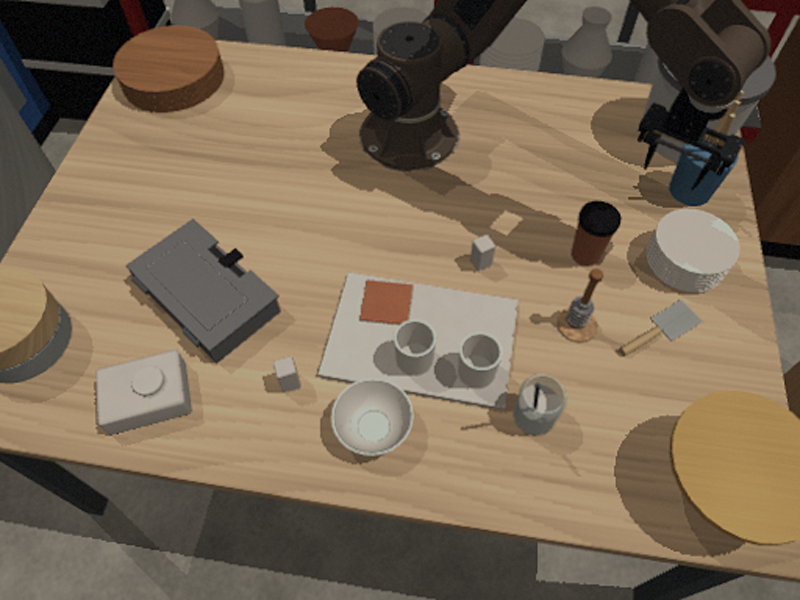

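View pics/top0b.png

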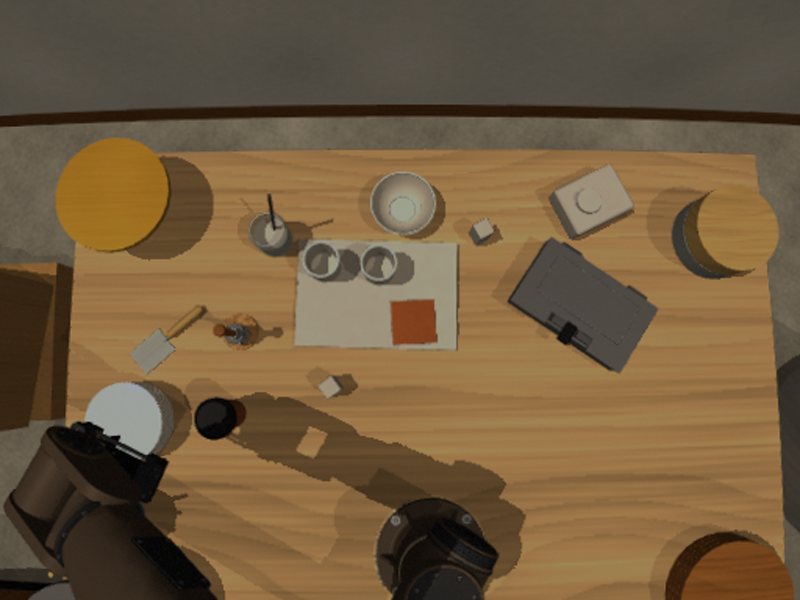

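The scene shows the grey box at (205,290) with its tab at (231,257). The tile is at (387,300), the brush at (580,310), and there are two cups at (415,345) and (480,357). The top view shows the same things: tab (568,333), tile (414,322), cups (320,259) and (378,263), brush (240,331). The right-hand cup is missing.

Run:
```python
from h import *
s,t=load('scene0'),load('top0'); f=.64
P={'tab':((231,257),(568,333)),'bFL':((278,290),(511,300)),'bRL':((215,356),(551,240)),'bFR':((194,221),(618,370)),'bRR':((129,268),(656,309)),
'knob':((597,274),(219,331)),'coaster':((578,325),(242,331)),'cupA rim':((480,350),(320,258)),'cupB rim':((415,338),(378,262)),'tile':((387,301),(414,322)),
'jar':((540,393),(270,231)),'shelf a':((348,274),(458,349)),'shelf b':((518,298),(295,347)),'post':((481,240),(330,383))}
for k,(a,b) in P.items():
    x,e=tri((s,a[0]*f,a[1]*f),(t,b[0]*f,b[1]*f)); print(k,x.round(),e,np.degrees(np.arctan2(x[1],x[0])).round(1),np.hypot(*x[:2]).round())
```

```text
tab [ 489. -307.   61.] [2.5, 2.5] -32.1 577.0
bFL [ 563. -180.   74.] [0.9, 0.9] -17.7 591.0
bRL [ 707. -284.   30.] [6.9, 6.9] -21.9 762.0
bFR [ 405. -419.   58.] [2.0, 2.0] -46.0 583.0
bRR [ 542. -522.   47.] [2.9, 2.9] -43.9 752.0
knob [493. 434. 171.] [1.9, 1.9] 41.3 656.0
coaster [504. 434.  -1.] [4.3, 4.3] 40.7 666.0
cupA rim [653. 237. 108.] [0.2, 0.2] 19.9 695.0
cupB rim [644. 113. 103.] [1.1, 1.1] 9.9 654.0
tile [520.  34.  20.] [2.5, 2.5] 3.7 522.0
jar [717. 350.  96.] [2.0, 2.0] 26.1 798.0
shelf a [458. -65.   8.] [4.1, 4.1] -8.1 463.0
shelf b [466. 306.  14.] [2.6, 2.6] 33.3 558.0
post [386. 215.  94.] [0.3, 0.3] 29.1 442.0
```

>>> carry_out([
  {"slide":[0,0,-0.1],"spin":0},
  {"slide":[0,0,-0.1],"spin":0},
  {"slide":[0,0,-0.1],"spin":0},
  {"slide":[0,0,-0.1],"spin":0},
  {"slide":[0,0,-0.1],"spin":0},
])

```text
t: 0.57
eef_pos: [258.4, 568.5, 416.6]
tcp_rot: [-3.141, -0.0, 2.715]
ft_force: [0.1, 0.7, 0.8]
opening: 0.999
grip_force: 0.0
```

```bash
cat >> h.py <<'E'
from scipy.spatial.transform import Rotation as Ro
def plan(p,maxr=.1,frm=None):
    s=state(); R=Ro.from_euler('xyz',s['tcp_rot']).as_matrix()
    d=R.T@(np.array(p,float)-(s['eef_pos'] if frm is None else frm))/400; n=max(1,int(np.ceil(np.linalg.norm(d)/maxr)))
    print('rows',n,'each',(d/n).round(4).tolist(),'total',d.round(4).tolist())
E
python3 -c "
from h import *
plan([490,100,400]);plan([470,-300,330],frm=[490,100,400])"
```

```text
rows 14 each [-0.0723, -0.059, 0.003] total [-1.0118, -0.8265, 0.0417]
rows 11 each [-0.0335, -0.0846, 0.0159] total [-0.3684, -0.931, 0.1752]
```

>>> carry_out([
  {"slide":[-0.08,-0.06,0.003],"spin":0},
  {"slide":[-0.08,-0.06,0.003],"spin":0},
  {"slide":[-0.08,-0.06,0.003],"spin":0},
  {"slide":[-0.08,-0.06,0.003],"spin":0},
  {"slide":[-0.08,-0.06,0.003],"spin":0},
  {"slide":[-0.08,-0.06,0.003],"spin":0},
  {"slide":[-0.08,-0.06,0.003],"spin":0},
  {"slide":[-0.08,-0.06,0.003],"spin":0},
  {"slide":[-0.08,-0.06,0.003],"spin":0},
  {"slide":[-0.08,-0.06,0.003],"spin":0},
  {"slide":[-0.08,-0.06,0.003],"spin":0},
  {"slide":[-0.08,-0.06,0.003],"spin":0},
])

```text
t: 1.57
eef_pos: [489.5, 145.9, 400.2]
tcp_rot: [3.141, -0.0, 2.715]
ft_force: [0.5, 0.2, -0.4]
opening: 0.996
grip_force: 0.0
```

>>> carry_out([
  {"slide":[-0.045,-0.09,0],"spin":0},
  {"slide":[-0.045,-0.09,0],"spin":0},
  {"slide":[-0.045,-0.09,0.01],"spin":0},
  {"slide":[-0.04,-0.09,0.01],"spin":0},
  {"slide":[-0.035,-0.09,0.02],"spin":0},
  {"slide":[-0.035,-0.09,0.02],"spin":0},
  {"slide":[-0.03,-0.09,0.02],"spin":0},
  {"slide":[-0.03,-0.09,0.02],"spin":0},
  {"slide":[-0.03,-0.09,0.02],"spin":0},
  {"slide":[-0.02,-0.09,0.02],"spin":0},
  {"slide":[0,-0.08,0.02],"spin":0},
  {"slide":[0,0,0],"spin":-0.2},
])

```text
t: 2.57
eef_pos: [454.0, -271.7, 334.1]
tcp_rot: [3.141, -0.003, 2.814]
ft_force: [-0.5, 0.8, -0.2]
opening: 1.0
grip_force: 0.0
```

>>> carry_out([
  {"slide":[0,0,0],"spin":0.17},
  {"slide":[0,0,0],"spin":0.17},
  {"slide":[0,0,0],"spin":0.16},
  {"slide":[0,0,0],"spin":0},
], hand=0.4)

```text
t: 2.9
eef_pos: [455.9, -267.9, 336.0]
tcp_rot: [3.141, -0.0, 2.554]
ft_force: [-0.8, 0.4, -0.6]
opening: 0.775
grip_force: 0.0
```

Run:
```python
from h import *
c=snap('wrist','w1');cv2.imwrite('pics/w1b.png',cv2.resize(cv2.imread('pics/w1.png'),(800,600),interpolation=2))
print(state()['eef_pos'],state()['tcp_rot'])
```

```text
[ 455.94127405 -267.78252775  336.04575163] [ 3.14149118e+00 -3.63154605e-04  2.55903705e+00]
```

View pics/w1b.png

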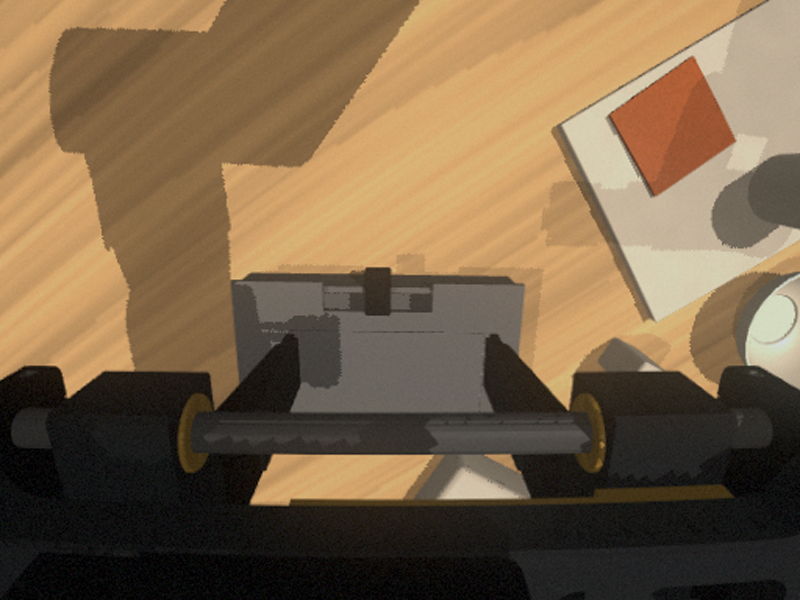

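The wrist view shows the lid's front edge from (233,283) to (524,285). The tab runs from (377,268) to (377,315), with the open fingertips at (293,335) and (493,335).

Run:
```python
from h import *
c=load('w1');f=.64
s,t=load('scene0'),load('top0')
for z in (52,58,64):
  a,b,m,n,q=[onz(c,u*f,v*f,z) for u,v in((233,281),(524,285),(377,268),(377,315),(612,115))]
  print(z,np.linalg.norm(a-b).round(1),np.degrees(np.arctan2(*(a-b)[1::-1])).round(1),'tab',m.round(1),n.round(1),np.linalg.norm(m-n).round(1), 'edge',a.round(),b.round())
print(tri((c,377*f,283*f),(s,231*f,256*f),(t,568*f,333*f)))
# tile corners
for w,tt in(((693,57),(391,301)),((735,139),(436,299)),((654,196),(437,344)),((611,116),(392,345))): print([onz(c,w[0]*f,w[1]*f,22).round(1)])
```

```text
52 295.8 -124.5 tab [ 471.  -293.7   52. ] [ 512.  -321.5   52. ] 49.6 edge [ 401. -423.   52.] [ 568. -179.   52.]
58 291.9 -124.5 tab [ 469.9 -292.7   58. ] [ 510.5 -320.2   58. ] 48.9 edge [ 401. -420.   58.] [ 566. -180.   58.]
64 288.0 -124.5 tab [ 468.9 -291.8   64. ] [ 508.9 -318.9   64. ] 48.3 edge [ 401. -418.   64.] [ 564. -180.   64.]
(array([ 485.99537208, -305.37728067,   60.44601269]), [5.7, 0.4, 5.5])
[array([471.1,  81.9,  22. ])]
[array([567. ,  86.8,  22. ])]
[array([572.3, -13.4,  22. ])]
[array([476.3, -15.9,  22. ])]
```

```bash
python3 -c "
from h import *
plan([478,-297,80]);plan([478,-297,50],.05,frm=[478,-297,80])"
```

```text
rows 7 each [-0.0124, -0.0044, 0.0914] total [-0.0865, -0.0307, 0.6401]
rows 2 each [-0.0, -0.0, 0.0375] total [-0.0, -0.0, 0.075]
```

>>> carry_out([
  {"slide":[-0.0124,-0.0044,0.0914]},
  {"slide":[-0.0124,-0.0044,0.0914]},
  {"slide":[-0.0124,-0.0044,0.0914]},
  {"slide":[-0.0124,-0.0044,0.0914]},
  {"slide":[-0.0124,-0.0044,0.0914]},
  {"slide":[-0.0124,-0.0044,0.0914]},
  {"slide":[-0.0124,-0.0044,0.0914]},
  {"slide":[0,0,0.02]},
  {"slide":[0,0,0.02]},
  {"slide":[0,0,0.02]},
  {"slide":[0,0,0.015]},
  {"slide":[0,0,0]},
])

```text
$.moves[0]: bad value
```

>>> carry_out([
  {"slide":[-0.0124,-0.0044,0.09],"spin":0},
  {"slide":[-0.0124,-0.0044,0.09],"spin":0},
  {"slide":[-0.0124,-0.0044,0.09],"spin":0},
  {"slide":[-0.0124,-0.0044,0.09],"spin":0},
  {"slide":[-0.0124,-0.0044,0.09],"spin":0},
  {"slide":[-0.0124,-0.0044,0.09],"spin":0},
  {"slide":[-0.0124,-0.0044,0.09],"spin":0},
  {"slide":[0,0,0.02],"spin":0},
  {"slide":[0,0,0.02],"spin":0},
  {"slide":[0,0,0.02],"spin":0},
  {"slide":[0,0,0.02],"spin":0},
  {"slide":[0,0,0],"spin":0},
])

```text
t: 3.95
eef_pos: [478.6, -297.4, 53.0]
tcp_rot: [-3.141, 0.002, 2.559]
ft_force: [-1.4, 1.5, 2.1]
opening: 0.603
grip_force: 4.3
```

>>> carry_out([
  {"slide":[0,0,0],"spin":0},
  {"slide":[0,0,0],"spin":0},
  {"slide":[0,0,0],"spin":0},
  {"slide":[0,0,0],"spin":0},
  {"slide":[0,0,0],"spin":0},
  {"slide":[0,0,0],"spin":0},
], hand=1)

```text
t: 4.45
eef_pos: [477.5, -298.6, 53.3]
tcp_rot: [-3.139, 0.001, 2.559]
ft_force: [-9.5, -8.6, 5.8]
opening: 0.27
grip_force: 35.0
```

>>> carry_out([
  {"slide":[-0.001,0,-0.023],"spin":0},
  {"slide":[-0.0015,0,-0.0225],"spin":0},
  {"slide":[-0.003,0,-0.0225],"spin":0},
  {"slide":[-0.004,0,-0.0225],"spin":0},
  {"slide":[-0.005,0,-0.022],"spin":0},
  {"slide":[-0.006,0,-0.022],"spin":0},
  {"slide":[-0.0075,0,-0.0215],"spin":0},
  {"slide":[-0.0085,0,-0.0215],"spin":0},
  {"slide":[-0.0095,0,-0.0205],"spin":0},
  {"slide":[-0.0105,0,-0.0205],"spin":0},
  {"slide":[-0.0115,0,-0.0195],"spin":0},
  {"slide":[-0.0125,0,-0.019],"spin":0},
])

```text
t: 5.45
eef_pos: [504.3, -316.8, 155.7]
tcp_rot: [-3.139, 0.001, 2.558]
ft_force: [-6.6, -13.3, -6.3]
opening: 0.269
grip_force: 30.0
```

```bash
python3 -c "
from h import *
s=state();print(s['tcp_rot'],s['ft_force'],s['grip_force'],s['opening'])"
```

```text
[-3.13875684e+00  9.46839631e-04  2.55775588e+00] [ -6.63076381 -13.34042838  -6.25525887] 29.999772012233734 0.268949891206593
```

>>> carry_out([
  {"slide":[-0.0135,0,-0.0185],"spin":0},
  {"slide":[-0.014,0,-0.018],"spin":0},
  {"slide":[-0.015,0,-0.017],"spin":0},
  {"slide":[-0.016,0,-0.0165],"spin":0},
  {"slide":[-0.017,0,-0.0155],"spin":0},
  {"slide":[-0.0175,0,-0.0145],"spin":0},
  {"slide":[-0.018,0,-0.0135],"spin":0},
  {"slide":[-0.019,0,-0.013],"spin":0},
  {"slide":[-0.0195,0,-0.012],"spin":0},
  {"slide":[-0.02,0,-0.011],"spin":0},
  {"slide":[-0.02,0,-0.01],"spin":0},
  {"slide":[-0.018,0,-0.008],"spin":0},
])

```text
t: 6.45
eef_pos: [572.4, -363.5, 221.9]
tcp_rot: [-3.137, -0.001, 2.557]
ft_force: [-10.6, -15.3, -6.9]
opening: 0.266
grip_force: 30.0
```

>>> carry_out([
  {"slide":[-0.01,0,-0.004],"spin":0},
  {"slide":[-0.005,0,-0.002],"spin":0},
  {"slide":[0,0,0],"spin":0},
])

```text
t: 6.7
eef_pos: [577.5, -367.0, 224.4]
tcp_rot: [-3.137, -0.0, 2.557]
ft_force: [-9.0, -15.8, -4.2]
opening: 0.266
grip_force: 30.0
```

>>> carry_out([
  {"slide":[0,0,0],"spin":0},
  {"slide":[0,0,0],"spin":0},
  {"slide":[0,0,0],"spin":0},
  {"slide":[0,0,-0.05],"spin":0},
  {"slide":[0,0,-0.1],"spin":0},
  {"slide":[0,0,-0.1],"spin":0},
  {"slide":[0,0,-0.1],"spin":0},
  {"slide":[0,0,-0.1],"spin":0},
], hand=0.5)

```text
t: 7.37
eef_pos: [579.2, -363.2, 407.1]
tcp_rot: [3.141, 0.001, 2.559]
ft_force: [1.2, 0.3, 1.1]
opening: 0.505
grip_force: 0.0
```

>>> carry_out([
  {"slide":[0,-0.07,0],"spin":0},
  {"slide":[-0.1,0,0],"spin":0},
  {"slide":[-0.1,0,0],"spin":0},
  {"slide":[-0.1,0,0],"spin":0},
  {"slide":[-0.1,0,0],"spin":0},
  {"slide":[-0.1,0,0],"spin":0},
  {"slide":[-0.1,0,0],"spin":0},
  {"slide":[-0.1,0,0],"spin":0},
  {"slide":[-0.1,0,0],"spin":0},
  {"slide":[-0.1,0,0],"spin":0},
])

```text
t: 8.2
eef_pos: [756.5, -513.3, 361.5]
tcp_rot: [3.141, 0.056, 2.559]
ft_force: [-0.2, 0.3, 0.9]
opening: 0.5
grip_force: 0.0
```

```bash
python3 -c "
from h import *
s=state();print(s['eef_pos'],s['tcp_rot'],s['joints'],Ro.from_euler('xyz',s['tcp_rot']).as_matrix()[:,2])"
```

```text
[ 756.53653811 -513.33742798  361.48422304] [3.14130187 0.05596959 2.55857706] [-0.66985097  1.05367258  0.0512364   0.00560618  1.98094396 -1.65526108] [ 0.04685946 -0.03055488 -0.99843407]
```

>>> carry_out([
  {"slide":[-0.1,0,0],"spin":0},
  {"slide":[-0.1,0,0],"spin":0},
  {"slide":[-0.1,0,0],"spin":0},
  {"slide":[-0.1,0,0],"spin":0},
  {"slide":[-0.1,0,0],"spin":0},
  {"slide":[-0.1,0,0],"spin":0},
])

```text
t: 8.7
eef_pos: [808.6, -545.2, 314.5]
tcp_rot: [-3.14, 0.195, 2.559]
ft_force: [0.0, -0.6, -0.8]
opening: 0.503
grip_force: 0.0
```

```bash
python3 -c "
from h import *
s=state();print(s['eef_pos'],s['tcp_rot'],s['joints'],Ro.from_euler('xyz',s['tcp_rot']).as_matrix()[:,2])"
```

```text
[ 808.569566   -545.16637634  314.4978786 ] [-3.13976816  0.19516752  2.55879094] [-0.66478249  1.11173092  0.04859758  0.01439673  1.78656739 -1.64814273] [ 0.16091313 -0.10825596 -0.98101356]
```

>>> carry_out([
  {"slide":[-0.08,0,-0.06],"spin":0},
  {"slide":[-0.08,0,-0.06],"spin":0},
  {"slide":[-0.08,0,-0.06],"spin":0},
  {"slide":[-0.08,0,-0.06],"spin":0},
  {"slide":[-0.08,0,-0.06],"spin":0},
  {"slide":[-0.08,0,-0.06],"spin":0},
])

```text
t: 9.2
eef_pos: [797.5, -536.3, 424.4]
tcp_rot: [-3.138, 0.327, 2.558]
ft_force: [-0.5, 0.2, 0.7]
opening: 0.5
grip_force: 0.0
```

```bash
python3 -c "
from h import *
s=state();print(s['eef_pos'],s['tcp_rot'],s['joints'],Ro.from_euler('xyz',s['tcp_rot']).as_matrix()[:,2])"
```

```text
[ 797.45209942 -536.33432925  424.4219499 ] [-3.13785488  0.32681278  2.55843622] [-0.66729254  0.99989138  0.04752062  0.02371556  1.76809201 -1.64584151] [ 0.26590961 -0.1798955  -0.94706372]
```

>>> carry_out([
  {"slide":[-0.09,0,-0.03],"spin":0},
  {"slide":[-0.09,0,-0.03],"spin":0},
  {"slide":[-0.09,0,-0.03],"spin":0},
  {"slide":[-0.09,0,-0.03],"spin":0},
  {"slide":[-0.09,0,-0.03],"spin":0},
  {"slide":[-0.09,0,-0.03],"spin":0},
  {"slide":[0,0,0],"spin":0},
])

```text
t: 9.78
eef_pos: [808.5, -541.7, 474.4]
tcp_rot: [-3.137, 0.459, 2.559]
ft_force: [0.1, -0.6, 1.1]
opening: 0.499
grip_force: 0.0
```

```bash
python3 -c "
from h import *
s=state();print(s['eef_pos'],s['tcp_rot'],s['joints'],Ro.from_euler('xyz',s['tcp_rot']).as_matrix().round(3))"
```

```text
[ 808.46097842 -541.73304153  474.3656979 ] [-3.13661611  0.45923436  2.55908508] [-0.66724871  0.95790447  0.04746236  0.03275224  1.67798315 -1.64327495] [[-0.749  0.552  0.367]
 [ 0.493  0.834 -0.248]
 [-0.443 -0.004 -0.896]]
```

```bash
cat >> h.py <<'E'
ux=np.array([.824,-.566,0]);uy=np.array([.566,.824,0]);T=np.array([594.4,-377,6.])
def bx(x,y,z): return T+x*ux+y*uy+np.array([0,0,z-6.])
def inb(p): p=np.array(p)-T; return np.array([p@ux,p@uy,p[2]+6]).round(1)
E
python3 -c "
from h import *
plan(bx(-150,0,310));plan(bx(-45,0,110),frm=bx(-150,0,310))"
```

```text
rows 12 each [0.0935, 0.0047, -0.008] total [1.1218, 0.0563, -0.0966]
rows 6 each [-0.0023, -0.0004, 0.0941] total [-0.0135, -0.0023, 0.5645]
```

>>> carry_out([
  {"slide":[0.0935,0.0047,-0.008],"spin":0},
  {"slide":[0.0935,0.0047,-0.008],"spin":0},
  {"slide":[0.0935,0.0047,-0.008],"spin":0},
  {"slide":[0.0935,0.0047,-0.008],"spin":0},
  {"slide":[0.0935,0.0047,-0.008],"spin":0},
  {"slide":[0.0935,0.0047,-0.008],"spin":0},
  {"slide":[0.0935,0.0047,-0.008],"spin":0},
  {"slide":[0.0935,0.0047,-0.008],"spin":0},
  {"slide":[0.0935,0.0047,-0.008],"spin":0},
  {"slide":[0.0935,0.0047,-0.008],"spin":0},
  {"slide":[0.0935,0.0047,-0.008],"spin":0},
  {"slide":[0.0935,0.0047,-0.008],"spin":0},
], hand=0.35)

```text
t: 10.78
eef_pos: [526.7, -333.8, 337.7]
tcp_rot: [-3.137, 0.455, 2.559]
ft_force: [0.9, -0.2, 0.2]
opening: 0.65
grip_force: 0.0
```

>>> carry_out([
  {"slide":[0,0,0],"spin":0},
  {"slide":[0,0,0],"spin":0},
])

```text
t: 10.95
eef_pos: [527.4, -334.2, 338.6]
tcp_rot: [-3.137, 0.455, 2.559]
ft_force: [1.5, -0.6, 0.7]
opening: 0.651
grip_force: 0.0
```

```bash
python3 -c "
from h import *
s=state();print(inb(s['eef_pos']),s['tcp_rot'],s['joints']);plan(bx(-45,0,110))"
```

```text
[-79.4  -2.7 338.6] [-3.13733858  0.45496173  2.559104  ] [-0.68926295  0.22602353  1.70660055  0.06208446  0.75681183 -1.71192591]
rows 6 each [0.0289, 0.0012, 0.0919] total [0.1736, 0.0074, 0.5512]
```

>>> carry_out([
  {"slide":[0.087,0,0],"spin":0},
  {"slide":[0.087,0,0],"spin":0},
  {"slide":[0,0,0.09],"spin":0},
  {"slide":[0,0,0.09],"spin":0},
  {"slide":[0,0,0.09],"spin":0},
  {"slide":[0,0,0.09],"spin":0},
  {"slide":[0,0,0.09],"spin":0},
  {"slide":[0,0,0.09],"spin":0},
  {"slide":[0,0,0],"spin":0},
])

```text
t: 11.7
eef_pos: [555.9, -354.6, 107.0]
tcp_rot: [-3.138, 0.448, 2.558]
ft_force: [-1.1, 1.1, -0.4]
opening: 0.655
grip_force: 0.0
```

Run:
```python
from h import *
c=snap('wrist','w2');im=cv2.resize(cv2.imread('pics/w2.png'),(800,600),interpolation=2)
cv2.imwrite('pics/w2b.png',cv2.convertScaleAbs(im,alpha=1.8))
print(inb(state()['eef_pos']),(proj(c,T)/.64).round(),(proj(c,bx(0,81,6))/.64).round(),(proj(c,bx(0,-81,6))/.64).round())
```

```text
[-44.9  -3.2 110.2] [394. 282.] [523. 284.] [265. 280.]
```

View pics/w2b.png

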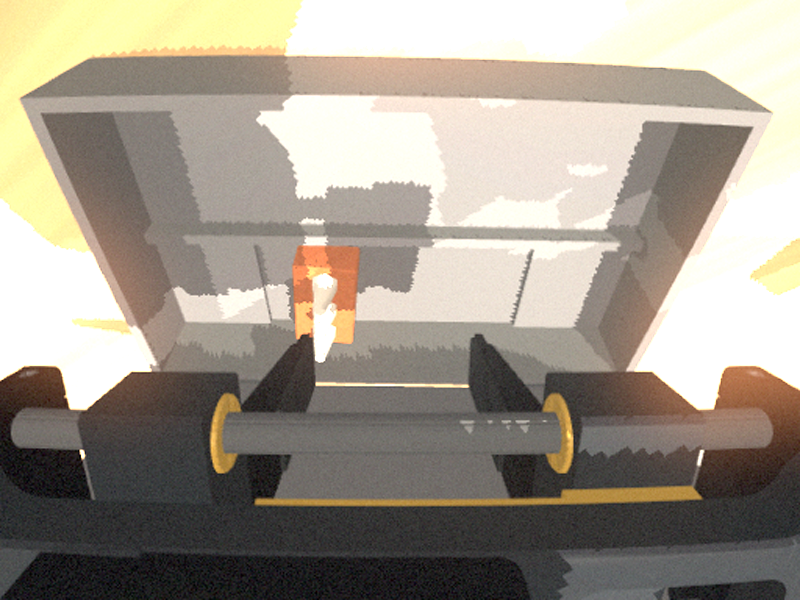

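The wrist view, from in front, shows the pack in the trough. Its top face spans roughly (292,264), (359,264), (354,344) and (297,344). The raised-floor edges sit at columns 264 and 522, as predicted from my box pose.

Run:
```python
from h import *
c=load('w2');f=.64
for u,v,z in((292,264,30),(359,264,30),(354,344,30),(298,246,6),(358,247,6),(258,246,10),(270,320,10),(530,250,10),(514,324,10),(185,322,10),(582,325,10),(150,240,18),(635,242,18),(22,99,54),(770,112,54)): print(u,v,z,inb(onz(c,u*f,v*f,z)))
```

```text
292 264 30 [-32.2 -55.9  30. ]
359 264 30 [-32.8 -19.7  30. ]
354 344 30 [ 31.1 -24.6  30. ]
298 246 6 [-26.7 -56.9   6. ]
358 247 6 [-26.6 -21.8   6. ]
258 246 10 [-29.2 -79.2  10. ]
270 320 10 [ 31.1 -81.6  10. ]
530 250 10 [-29.5  78.1  10. ]
514 324 10 [31.5 80.6 10. ]
185 322 10 [  34.4 -139.8   10. ]
582 325 10 [ 31.7 127.   10. ]
150 240 18 [ -38.4 -136.8   18. ]
635 242 18 [-42.4 133.2  18. ]
22 99 54 [-129.5 -144.4   54. ]
770 112 54 [-130.1  142.2   54. ]
```

```bash
python3 -c "
from h import *
plan(bx(-45,-40,110));plan(bx(2,-40,30),.05,frm=bx(-45,-40,110));plan(bx(2,-40,13),.02,frm=bx(2,-40,30))"
```

```text
rows 1 each [0.0019, -0.0919, -0.0] total [0.0019, -0.0919, -0.0]
rows 5 each [-0.0037, -0.0003, 0.0462] total [-0.0186, -0.0014, 0.2312]
rows 3 each [0.0062, 0.0, 0.0128] total [0.0185, 0.0001, 0.0383]
```

>>> carry_out([
  {"slide":[0.002,-0.046,0],"spin":0},
  {"slide":[0,-0.046,0],"spin":0},
  {"slide":[-0.004,0,0.046],"spin":0},
  {"slide":[-0.004,0,0.046],"spin":0},
  {"slide":[-0.004,0,0.046],"spin":0},
  {"slide":[-0.004,0,0.046],"spin":0},
  {"slide":[-0.003,0,0.046],"spin":0},
  {"slide":[0.006,0,0.012],"spin":0},
  {"slide":[0.006,0,0.012],"spin":0},
  {"slide":[0,0,0],"spin":0},
  {"slide":[0,0,0],"spin":0},
], hand=0.45)

```text
t: 12.67
eef_pos: [573.9, -410.8, 25.4]
tcp_rot: [-3.137, 0.458, 2.559]
ft_force: [-1.3, 0.3, 0.4]
opening: 0.552
grip_force: 0.0
```

```bash
python3 -c "
from h import *
s=state();print(inb(s['eef_pos']),s['tcp_rot']);plan(bx(2,-40,13))"
```

```text
[  2.2 -39.5  25.4] [-3.13737218  0.45761781  2.55919255]
rows 1 each [0.0142, -0.0012, 0.0277] total [0.0142, -0.0012, 0.0277]
```

>>> carry_out([
  {"slide":[0.0065,0,0.0125],"spin":0},
  {"slide":[0.0065,0,0.0125],"spin":0},
  {"slide":[0,0,0],"spin":0},
  {"slide":[0,0,0],"spin":0},
])

```text
t: 13.0
eef_pos: [573.2, -410.4, 13.5]
tcp_rot: [-3.137, 0.457, 2.559]
ft_force: [0.2, 0.6, -0.2]
opening: 0.548
grip_force: 0.0
```

>>> carry_out([
  {"slide":[0,0,0],"spin":0},
  {"slide":[0,0,0],"spin":0},
  {"slide":[0,0,0],"spin":0},
  {"slide":[0,0,0],"spin":0},
  {"slide":[0,0,0],"spin":0},
  {"slide":[0,0,0],"spin":0},
], hand=1)

```text
t: 13.5
eef_pos: [573.1, -410.5, 13.0]
tcp_rot: [-3.137, 0.457, 2.559]
ft_force: [-2.6, -0.2, 5.8]
opening: 0.387
grip_force: 28.8
```

>>> carry_out([
  {"slide":[-0.006,0,-0.0125],"spin":0},
  {"slide":[-0.007,0,-0.0135],"spin":0},
  {"slide":[-0.003,0,-0.02],"spin":0},
  {"slide":[0,0,-0.04],"spin":0},
  {"slide":[0,0,-0.05],"spin":0},
  {"slide":[0,0,-0.05],"spin":0},
  {"slide":[0,0,-0.05],"spin":0},
  {"slide":[0,0,-0.05],"spin":0},
  {"slide":[0,0,-0.05],"spin":0},
  {"slide":[0,0,-0.05],"spin":0},
  {"slide":[0,0,0],"spin":0},
])

```text
t: 14.42
eef_pos: [520.9, -375.0, 156.5]
tcp_rot: [-3.137, 0.458, 2.559]
ft_force: [0.9, -0.5, -1.2]
opening: 0.382
grip_force: 28.8
```

Run:
```python
from h import *
s=state();print(inb(s['eef_pos']),s['tcp_rot'],s['joints'])
c=snap('wrist','w3');im=cv2.resize(cv2.imread('pics/w3.png'),(800,600),interpolation=2)
cv2.imwrite('pics/w3b.png',cv2.convertScaleAbs(im,alpha=1.6))
```

```text
[-61.7 -39.9 156.5] [-3.13682109  0.45756271  2.55943425] [-0.75766803  0.45799337  1.90418701  0.22224273  0.33485836 -1.93877949]
```

View pics/w3b.png

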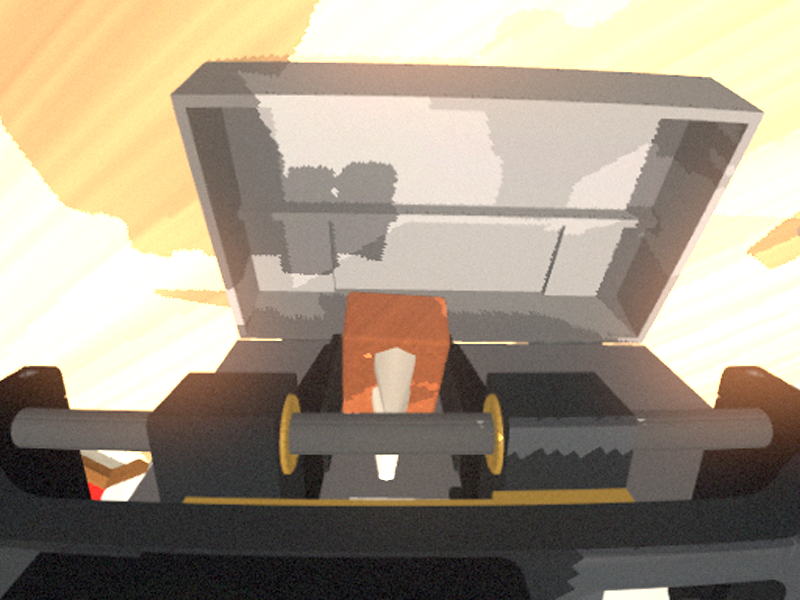

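The wrist view shows the pack held between the fingers at about (395,350), apparently upright and clear of the box. Joint 5 is getting small, so I'll fit the kinematics and check that the tile pose is reachable.

```bash
cat > kin.py <<'E'
import numpy as np
from scipy.optimize import least_squares
from scipy.spatial.transform import Rotation as Ro
D=[([1.03839,.49157,1.55946,0,1.09172,-.10563],[258.58,568.72,214.05],[-3.1404,0,2.71483]),
([-.66985,1.05367,.05124,.00561,1.98094,-1.65526],[756.54,-513.34,361.48],[3.1413,.05597,2.55858]),
([-.66729,.99989,.04752,.02372,1.76809,-1.64584],[797.45,-536.33,424.42],[-3.13785,.32681,2.55844]),
([-.66725,.9579,.04746,.03275,1.67798,-1.64327],[808.46,-541.73,474.37],[-3.13662,.45923,2.55909]),
([-.68926,.22602,1.7066,.06208,.75681,-1.71193],[527.4,-334.2,338.6],[-3.13734,.45496,2.5591]),
([-.75767,.45799,1.90419,.22224,.33486,-1.93878],[520.9,-375.,156.5],[-3.13682,.45756,2.55943])]
Rz=lambda a:Ro.from_euler('z',a); Ry=lambda a:Ro.from_euler('y',a)
# world: j1 about z, j2,j3 about y, j4 about forearm z, j5 about y, j6 about z
def fk(q,p):
    h,L1,L2,L,o3,a1,a6=p
    R=Rz(q[0]);x=R.apply([a1,0,h]);R=R*Ry(q[1]);x=x+R.apply([0,0,L1]);R=R*Ry(q[2]);x=x+R.apply([o3,0,L2]);R=R*Rz(q[3])*Ry(q[4])*Rz(q[5]+a6);return x+R.apply([0,0,L]),R
def res(p): 
    o=[]
    for q,x,r in D:
        X,R=fk(q,p);o+=list(X-x);o+=list(200*(Ro.from_euler('xyz',r).inv()*R).as_rotvec())
    return o
best=min((least_squares(res,[150,500,450,250,0,0,a]) for a in(0,1.57,3.14,-1.57)),key=lambda s:s.cost);P=best.x
lo=np.array([-3.1,-.84,.05,-1.13,.06,-2.69]);hi=np.array([3.1,2.19,2.79,4.28,2.93,2.69])
def ik(x,R,q0,w=200):
    f=lambda q:np.r_[fk(q,P)[0]-x,w*(R.inv()*fk(q,P)[1]).as_rotvec()]
    s=least_squares(f,np.clip(q0,lo+1e-3,hi-1e-3),bounds=(lo,hi));return s.x,f(s.x)
E
python3 - <<'E'
from kin import *
print(P.round(2),best.cost,np.array(best.fun).round(1)[-12:])
R=Ro.from_euler('xyz',D[-1][2]);q=D[-1][0]
for n,x in dict(t1=[522,-200,200],t2=[522,34,200],tile=[523,34,45],c2=[644,113,250],c1=[653,237,250],br=[495,434,150],br2=[495,434,200]).items():
    for w in(200,):
        q,e=ik(np.array(x),R,q,w);print(n,q.round(2),e.round(1))
E
```

```text
[220.94 616.04 423.05 330.54  31.74 -44.79   1.57] 12687.638092029298 [-38.2 -50.7   6.4   0.   -0.   -0.  -34.9 -51.8  -2.8  -0.   -0.   -0. ]
t1 [-0.29  0.29  2.04 -0.35  0.39 -0.98] [ 0. -0. -0.  0.  0. -0.]
t2 [ 0.28  0.29  2.04 -0.64  0.6  -0.21] [ 0. -0. -0. -0. -0.  0.]
tile [ 0.27  0.55  2.15 -1.13  0.37  0.35] [ 1.1  0.6  1.9  3.3  6.3 -0. ]
c2 [ 0.36  0.42  1.67 -0.5   0.84 -0.33] [ 0.  0. -0. -0.  0. -0.]
c1 [ 0.54  0.51  1.52 -0.5   0.98 -0.19] [ 0. -0. -0. -0. -0. -0.]
br [ 0.94  0.62  1.58 -0.55  1.    0.27] [ 0.  0. -0. -0.  0.  0.]
br2 [ 0.94  0.57  1.53 -0.52  1.08  0.22] [-0. -0.  0. -0.  0.  0.]
```

```bash
sed -i 's/h,L1,L2,L,o3,a1,a6=p/h,L1,L2,L,o3,a1,a6,b=p/; s/a1,0,h/a1,b,h/; s/250,0,0,a\]/250,0,0,a,0]/' kin.py
python3 - <<'E'
from kin import *
print(P.round(2),best.cost)
R=Ro.from_euler('xyz',D[-1][2]);q0=D[-1][0];q=q0
for n,x in dict(t1=[522,-200,200],t2=[522,34,200],tile=[523,34,45],tile70=[523,34,60],c2=[644,113,250],c1=[653,237,250],br=[495,434,150],br2=[495,434,200]).items():
        q,e=ik(np.array(x),R,q);print(n,q.round(2),e.round(1))
# pack twisted about world z when held: allow yaw of whole pose
for dy in (-20,-10,10,20,30,40,50):
    q,e=ik(np.array([523,34,45]),Ro.from_euler('z',dy,degrees=True)*R,q0);print(dy,q.round(2),e.round(1))
E
```

```text
[1.9671e+02 5.8678e+02 4.1098e+02 2.7184e+02 4.3120e+01 3.0000e-02
 1.5700e+00 6.5900e+01] 0.001597011789322852
t1 [-0.45  0.29  2.04 -0.17  0.36 -1.29] [ 0.  0. -0. -0. -0. -0.]
t2 [ 0.08  0.28  2.06 -0.6   0.51 -0.42] [-0.  0.  0. -0. -0. -0.]
tile [ 0.07  0.57  2.14 -1.13  0.29  0.16] [ 2.4  0.9  3.9  4.1 12.4 -0. ]
tile70 [ 0.08  0.54  2.15 -1.13  0.29  0.16] [1.6 0.6 2.7 2.8 8.6 0. ]
c2 [ 0.2   0.41  1.68 -0.47  0.78 -0.49] [-0.  0. -0.  0.  0.  0.]
c1 [ 0.4   0.49  1.53 -0.49  0.91 -0.33] [ 0. -0. -0.  0.  0.  0.]
br [ 0.8   0.61  1.62 -0.58  0.92  0.17] [-0. -0. -0.  0.  0.  0.]
br2 [ 0.8   0.55  1.57 -0.54  1.    0.1 ] [-0. -0. -0. -0.  0.  0.]
-20 [ 0.14  0.6   2.1  -1.12  0.45  0.53] [ 0.  0.  0.  0.  0. -0.]
-10 [ 0.11  0.59  2.12 -1.13  0.37  0.36] [ 1.3  0.7  2.1  3.6  6.4 -0. ]
10 [ 0.03  0.56  2.17 -1.13  0.19 -0.04] [ 3.   0.5  4.9  1.8 16.  -0. ]
20 [-0.02  0.55  2.19 -1.13  0.08 -0.25] [ 3.1 -0.   5.1 -1.5 16.3 -0. ]
30 [-0.09  0.54  2.2   1.09  0.06 -2.69] [ 3.3 -1.2  5.7 -9.3 17.1  0.3]
40 [-0.08  0.54  2.2   0.94  0.06 -2.69] [ 3.4  1.1  5.5  3.8 17.7  0.6]
50 [-0.1   0.54  2.18  0.77  0.12 -2.69] [ 4.   2.4  6.2  8.5 23.1  2. ]
```

Run:
```python
from h import *
from kin import ik,P,Ro as R_
c=load('w3');tc=np.array([-61.7,-39.9,156.5])
for dx,dz,n in((-30,12,'fronttop ~345'),(-30,-12,'frontbot ~293'),(30,12,'backtop ~412')):
    print(n,[(proj(c,bx(*(tc+[dx-1.4,s*18,dz+5])))/.64).round() for s in(-1,1)])
R=R_.from_euler('xyz',state()['tcp_rot']);q=state()['joints']
for x in([523,34,160],[523,34,80],[523,34,45],[523,34,35],[523,34,30]):
    q,e=ik(np.array(x),R,q);print(x,q.round(2),e.round(1))
# tile centre refined
t=load('w1');f=.64
print(np.mean([onz(t,u*f,v*f,22) for u,v in((693,57),(735,139),(654,196),(611,116))],axis=0))
t=load('top0');print(np.mean([onz(t,u*f,v*f,22) for u,v in((391,301),(436,299),(437,344),(392,345))],axis=0))
t=load('scene0');print(np.mean([onz(t,u*f,v*f,22) for u,v in((364,281),(411,283),(409,323),(361,319))],axis=0))
plan([480,-300,230]); plan([523,34,230],frm=[480,-300,230]);plan([523,34,70],frm=[523,34,230])
```

```text
fronttop ~345 [array([335., 340.]), array([445., 341.])]
frontbot ~293 [array([341., 290.]), array([440., 292.])]
backtop ~412 [array([344., 437.]), array([431., 438.])]
[523, 34, 160] [ 0.08  0.35  2.1  -0.73  0.43 -0.27] [ 0.  0.  0. -0. -0. -0.]
[523, 34, 80] [ 0.08  0.5   2.16 -1.13  0.3   0.16] [ 0.6  0.2  1.1  1.   3.3 -0. ]
[523, 34, 45] [ 0.07  0.57  2.14 -1.13  0.28  0.16] [ 2.4  0.9  3.8  4.1 12.3 -0. ]
[523, 34, 35] [ 0.07  0.59  2.14 -1.13  0.28  0.17] [ 3.   1.1  4.6  5.  14.7 -0. ]
[523, 34, 30] [ 0.07  0.6   2.14 -1.13  0.28  0.17] [ 3.3  1.2  4.9  5.4 16.  -0. ]
[521.69070448  34.84392561  22.        ]
[520.18918818  31.59156925  22.        ]
[522.30745702  35.39647972  22.        ]
rows 3 each [0.0291, 0.0331, -0.0841] total [0.0873, 0.0992, -0.2524]
rows 9 each [0.0368, 0.084, -0.0185] total [0.3315, 0.7557, -0.1664]
rows 4 each [0.0441, 0.0004, 0.0897] total [0.1764, 0.0017, 0.359]
```

>>> carry_out([
  {"slide":[0.029,0.033,-0.084],"spin":0},
  {"slide":[0.029,0.033,-0.084],"spin":0},
  {"slide":[0.029,0.033,-0.084],"spin":0},
  {"slide":[0.037,0.084,-0.0185],"spin":0},
  {"slide":[0.037,0.084,-0.0185],"spin":0},
  {"slide":[0.037,0.084,-0.0185],"spin":0},
  {"slide":[0.037,0.084,-0.0185],"spin":0},
  {"slide":[0.037,0.084,-0.0185],"spin":0},
  {"slide":[0.037,0.084,-0.0185],"spin":0},
  {"slide":[0.037,0.084,-0.0185],"spin":0},
  {"slide":[0.037,0.084,-0.0185],"spin":0},
  {"slide":[0.037,0.084,-0.0185],"spin":0},
])

```text
t: 15.47
eef_pos: [522.9, 36.1, 227.6]
tcp_rot: [-3.137, 0.454, 2.56]
ft_force: [0.4, -0.9, -2.4]
opening: 0.384
grip_force: 28.8
```

```bash
python3 -c "
from h import *
s=state();print(s['eef_pos'],s['tcp_rot'],s['joints'].round(2));plan([521.5,34.5,200]);plan([521.5,34.5,90],frm=[521.5,34.5,200]);plan([521.5,34.5,40],.04,frm=[521.5,34.5,90])"
```

```text
[522.86719293  36.13013042 227.58912641] [-3.13651682  0.45358555  2.55982426] [ 0.09  0.24  2.02 -0.52  0.58 -0.51]
rows 1 each [0.0308, -0.005, 0.0618] total [0.0308, -0.005, 0.0618]
rows 3 each [0.0402, 0.0004, 0.0824] total [0.1205, 0.0013, 0.2472]
rows 4 each [0.0137, 0.0001, 0.0281] total [0.0548, 0.0006, 0.1124]
```

>>> carry_out([
  {"slide":[0.031,-0.005,0.062],"spin":0},
  {"slide":[0.03,0,0.062],"spin":0},
  {"slide":[0.03,0,0.062],"spin":0},
  {"slide":[0.03,0,0.062],"spin":0},
  {"slide":[0.03,0,0.062],"spin":0},
  {"slide":[0.014,0,0.028],"spin":0},
  {"slide":[0.014,0,0.028],"spin":0},
  {"slide":[0,0,0],"spin":0},
])

```text
t: 16.13
eef_pos: [527.6, 33.7, 77.4]
tcp_rot: [-3.129, 0.438, 2.564]
ft_force: [0.1, 1.3, -2.8]
opening: 0.38
grip_force: 29.5
```

```bash
python3 -c "
from h import *
s=state();print(s['eef_pos'],s['tcp_rot'],s['joints'].round(2));plan([521.5,34.5,36],.02)"
```

```text
[527.61346364  33.72471155  77.3756258 ] [-3.12910976  0.43818028  2.5641743 ] [ 0.08  0.51  2.15 -1.13  0.3   0.15]
rows 6 each [0.0094, -0.0009, 0.0146] total [0.0564, -0.0056, 0.0879]
```

>>> carry_out([
  {"slide":[0.012,-0.001,0.018],"spin":0},
  {"slide":[0.012,-0.001,0.018],"spin":0},
  {"slide":[0.012,-0.001,0.018],"spin":0},
  {"slide":[0.012,-0.001,0.018],"spin":0},
  {"slide":[0,0,0],"spin":0},
])

```text
t: 16.55
eef_pos: [529.2, 38.5, 58.3]
tcp_rot: [-3.124, 0.413, 2.559]
ft_force: [-0.6, 0.2, -3.4]
opening: 0.381
grip_force: 29.5
```

```bash
python3 -c "
from h import *
s=state();print(s['eef_pos'],s['tcp_rot'],s['joints'].round(2));plan([521.5,34.5,33],.02)"
```

```text
[529.18953032  38.45620772  58.25653362] [-3.12388958  0.41348022  2.55899752] [ 0.08  0.55  2.14 -1.13  0.29  0.17]
rows 4 each [0.0088, -0.0045, 0.0135] total [0.0351, -0.0179, 0.0539]
```

>>> carry_out([
  {"slide":[0.014,-0.006,0.018],"spin":0},
  {"slide":[0.014,-0.006,0.018],"spin":0},
  {"slide":[0.014,-0.006,0.018],"spin":0},
  {"slide":[0.014,-0.006,0.018],"spin":0},
  {"slide":[0,0,0],"spin":0},
])

```text
t: 16.97
eef_pos: [525.2, 38.9, 39.2]
tcp_rot: [-3.114, 0.383, 2.558]
ft_force: [0.4, -0.2, -3.3]
opening: 0.381
grip_force: 29.5
```

```bash
python3 -c "
from h import *
s=state();print(s['eef_pos'],s['tcp_rot'],s['joints'].round(2));plan([521.5,34.5,31],.02)"
```

```text
[525.19096384  38.91660108  39.15104452] [-3.11384485  0.38346619  2.55791819] [ 0.08  0.59  2.14 -1.13  0.28  0.18]
rows 2 each [0.0046, -0.0069, 0.0093] total [0.0091, -0.0138, 0.0187]
```

>>> carry_out([
  {"slide":[0.011,-0.01,0.011],"spin":0},
  {"slide":[0.01,-0.01,0.01],"spin":0},
  {"slide":[0,0,0],"spin":0},
  {"slide":[0,0,0],"spin":0},
])

```text
t: 17.3
eef_pos: [520.9, 36.1, 35.6]
tcp_rot: [-3.111, 0.374, 2.557]
ft_force: [-0.3, 0.4, -2.9]
opening: 0.379
grip_force: 29.5
```

Run:
```python
from h import *
s=state();print(s['eef_pos'],s['tcp_rot'],s['joints'].round(2),s['ft_force']);plan([521.5,34.5,30],.02)
c=snap('wrist','w4');im=cv2.resize(cv2.imread('pics/w4.png'),(800,600),interpolation=2)
cv2.imwrite('pics/w4b.png',cv2.convertScaleAbs(im,alpha=1.6))
```

```text
[520.86868227  36.14305784  35.6110976 ] [-3.11094797  0.37365642  2.55723497] [ 0.07  0.59  2.15 -1.13  0.28  0.17] [-0.34140942  0.41739589 -2.90904748]
rows 1 each [0.0018, -0.0021, 0.0144] total [0.0018, -0.0021, 0.0144]
```

View pics/w4b.png

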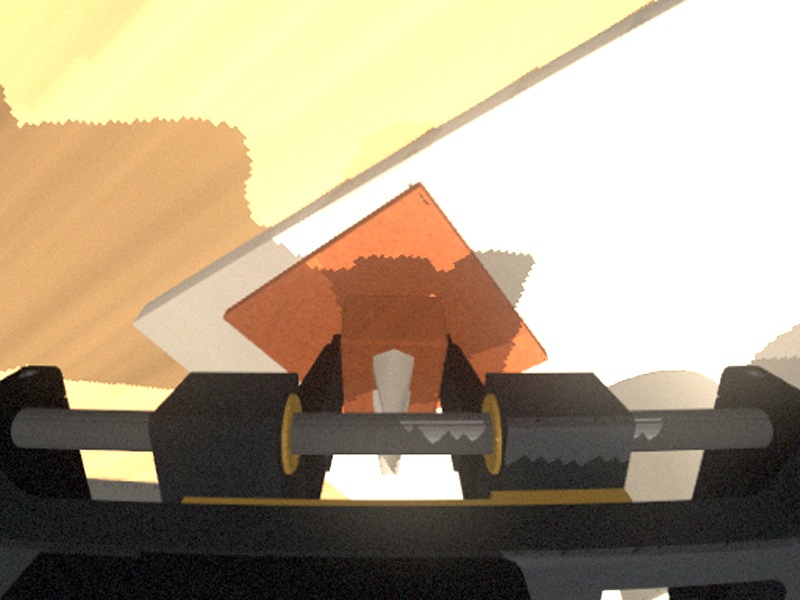

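The wrist view shows the held pack just above the tile. Visible tile corners are (420,184), (227,317) and (547,355), and the pack's front bottom edge is near (395,296).

Run:
```python
from h import *
c=load('w4');f=.64
a,b,d=[onz(c,u*f,v*f,22) for u,v in((227,317),(547,355),(420,184))]
m=(a+b)/2;print(m,np.linalg.norm(a-b),np.linalg.norm(a-d),np.linalg.norm(b-d)); plan([m[0],m[1],29],.01)
e=(onz(c,342*f,296*f,25)+onz(c,445*f,297*f,25))/2;print('pack centre',e+30*ux)
```

```text
[520.36237156  36.70848496  22.        ] 136.58891318535348 97.82846539855265 96.94571954227773
rows 2 each [0.004, 0.0003, 0.0074] total [0.008, 0.0006, 0.0149]
pack centre [526.13770465  34.10389276  25.        ]
```

>>> carry_out([
  {"slide":[0.012,0,0.007],"spin":0},
  {"slide":[0.01,0,0.007],"spin":0},
  {"slide":[0,0,0],"spin":0},
  {"slide":[0,0,0],"spin":0},
])

```text
t: 17.68
eef_pos: [518.3, 40.9, 31.2]
tcp_rot: [-3.109, 0.367, 2.558]
ft_force: [-1.6, 1.4, -1.0]
opening: 0.379
grip_force: 29.8
```

>>> carry_out([
  {"slide":[0,-0.005,0],"spin":0},
  {"slide":[0,-0.006,0],"spin":0},
  {"slide":[0,0,0.004],"spin":0},
  {"slide":[0,0,0],"spin":0},
])

```text
t: 18.02
eef_pos: [517.1, 36.6, 31.2]
tcp_rot: [-3.108, 0.364, 2.557]
ft_force: [-1.1, -0.4, 1.2]
opening: 0.377
grip_force: 29.8
```

Contact. Now I'll release slowly by opening to about 52 mm.

>>> carry_out([
  {"slide":[0,0,0],"spin":0},
  {"slide":[0,0,0],"spin":0},
  {"slide":[0,0,0],"spin":0},
  {"slide":[0,0,0],"spin":0},
  {"slide":[0,0,0],"spin":0},
], hand=0.45)

```text
t: 18.43
eef_pos: [517.2, 37.0, 31.2]
tcp_rot: [-3.108, 0.364, 2.557]
ft_force: [-0.5, 0.2, 0.0]
opening: 0.545
grip_force: 0.0
```

>>> carry_out([
  {"slide":[0,0,-0.03],"spin":0},
  {"slide":[0,0,-0.05],"spin":0},
  {"slide":[0,0,-0.09],"spin":0},
  {"slide":[0,0,-0.09],"spin":0},
  {"slide":[0,0,-0.09],"spin":0},
  {"slide":[0,0,-0.09],"spin":0},
  {"slide":[0,0,0],"spin":0},
])

```text
t: 19.02
eef_pos: [468.5, 77.8, 201.0]
tcp_rot: [-3.114, 0.37, 2.556]
ft_force: [-0.2, -0.7, 0.3]
opening: 0.554
grip_force: 0.0
```

Run:
```python
from h import *
s=state();print(s['eef_pos'],s['tcp_rot'],s['joints'].round(2))
c=snap('wrist','w5');a=cv2.resize(c['color'][:,:,::-1],(400,300),interpolation=3)
t=snap('top','top1');b=cv2.resize(t['color'][130:240,100:310,::-1],(800,419),interpolation=2)
sc=snap('scene','scene1');d=cv2.resize(sc['color'][150:300,170:370,::-1],(400,300),interpolation=2)
im=np.vstack([np.hstack([a,d]),cv2.resize(b,(800,300))]);cv2.imwrite('pics/m1.png',cv2.convertScaleAbs(im,alpha=1.3))
```

```text
[468.51133054  77.84478944 201.02632981] [-3.11414913  0.36976868  2.55628546] [ 0.18  0.24  2.08 -0.48  0.62 -0.43]
```

View pics/m1.png

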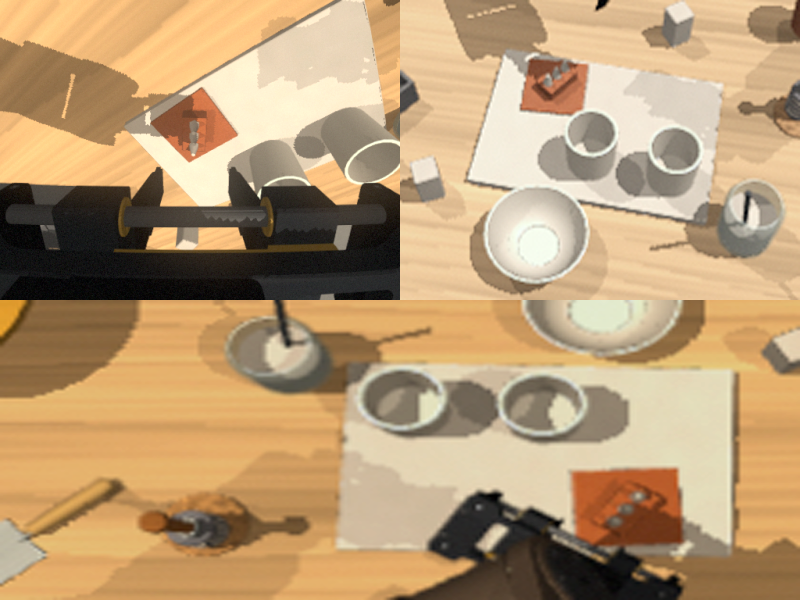

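The pack stands on the tile, near its middle. The cups stand at the left and middle places, and the brush is on its coaster. Next is the brush.

Run:
```python
from h import *
from kin import ik,Ro as R_
s=state();R=R_.from_euler('xyz',s['tcp_rot']);print(R.as_matrix().round(3));z=R.as_matrix()[:,2];q=s['joints']
g=np.array([496,434,139.]);pre=g-100*z
for x in(pre,g+19*z,[650,113,260],[653,237,260],[653,237,170],[644,113,170]):
    q,e=ik(np.array(x,float),R,q);print(np.round(x),q.round(2),e.round(1))
plan(pre+[0,0,20])
```

```text
[[-0.779  0.561  0.279]
 [ 0.515  0.827 -0.225]
 [-0.357 -0.031 -0.934]]
[468. 456. 232.] [ 0.82  0.53  1.5  -0.41  1.13  0.02] [ 0.  0.  0. -0. -0. -0.]
[501. 430. 121.] [ 0.75  0.64  1.6  -0.47  0.9   0.07] [-0. -0. -0.  0.  0. -0.]
[650 113 260] [ 0.18  0.43  1.59 -0.35  0.91 -0.61] [-0. -0.  0.  0.  0. -0.]
[653 237 260] [ 0.38  0.5   1.46 -0.37  1.02 -0.43] [ 0. -0. -0.  0.  0.  0.]
[653 237 170] [ 0.38  0.59  1.56 -0.43  0.85 -0.34] [ 0.  0. -0. -0. -0.  0.]
[644 113 170] [ 0.19  0.52  1.71 -0.42  0.72 -0.5 ] [-0. -0. -0.  0.  0. -0.]
rows 10 each [0.0439, 0.0781, -0.0346] total [0.4388, 0.7813, -0.3459]
```

>>> carry_out([
  {"slide":[0.044,0.078,-0.035],"spin":0},
  {"slide":[0.044,0.078,-0.035],"spin":0},
  {"slide":[0.044,0.078,-0.035],"spin":0},
  {"slide":[0.044,0.078,-0.035],"spin":0},
  {"slide":[0.044,0.078,-0.035],"spin":0},
  {"slide":[0.044,0.078,-0.035],"spin":0},
  {"slide":[0.044,0.078,-0.035],"spin":0},
  {"slide":[0.044,0.078,-0.035],"spin":0},
  {"slide":[0.044,0.078,-0.035],"spin":0},
  {"slide":[0.044,0.078,-0.035],"spin":0},
  {"slide":[0,0,0],"spin":0.166},
  {"slide":[0,0,0],"spin":0},
], hand=0.35)

```text
t: 20.17
eef_pos: [467.2, 457.8, 250.7]
tcp_rot: [-3.139, 0.366, 2.463]
ft_force: [0.6, 0.2, -1.0]
opening: 0.648
grip_force: 0.0
```

Run:
```python
from h import *
s=state();print(s['eef_pos'],Ro.from_euler('xyz',s['tcp_rot']).as_matrix().round(3))
c=snap('wrist','w6');im=cv2.resize(cv2.imread('pics/w6.png'),(800,600),interpolation=2);cv2.imwrite('pics/w6b.png',cv2.convertScaleAbs(im,alpha=1.3))
```

```text
[467.20927733 457.80147601 250.74726885] [[-0.727  0.629  0.277]
 [ 0.586  0.778 -0.227]
 [-0.358 -0.003 -0.934]]
```

View pics/w6b.png

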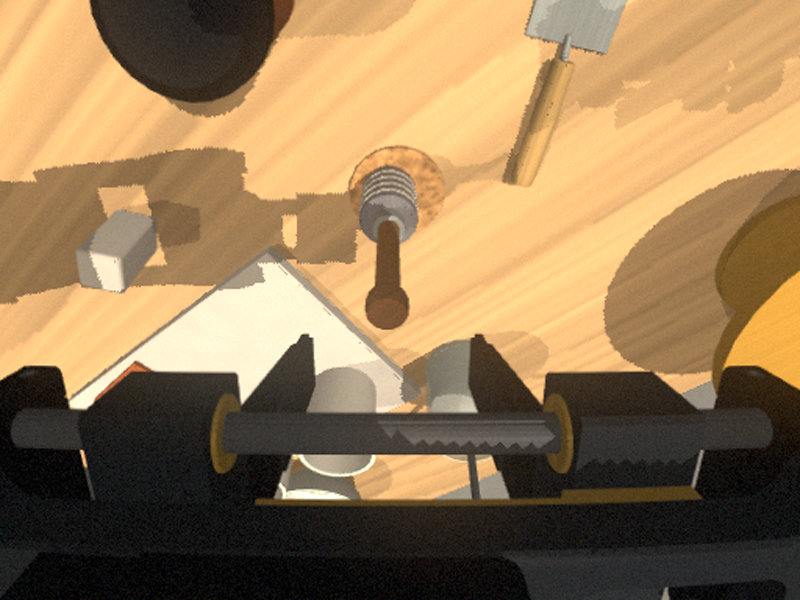

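The wrist view shows the brush's knob at (387,308), its handle running up to the head at (389,205), and the coaster centred near (396,190).

Run:
```python
from h import *
c=load('w6');s0,t0=load('scene0'),load('top0');f=.64
print('knob top',onz(c,388*f,310*f,178),'mid',onz(c,387*f,305*f,169))
print('handle base',onz(c,390*f,222*f,78),'coaster l/r',(onz(c,350*f,187*f,6)+onz(c,444*f,192*f,6))/2,onz(c,397*f,146*f,6))
print(tri((c,387*f,305*f),(s0,597*f,275*f),(t0,219*f,331*f)))
print(tri((s0,578*f,325*f),(t0,242*f,331*f)), 'coaster top',onz(t0,242*f,332*f,6),onz(s0,578*f,326*f,6))
```

```text
knob top [491.8842669 436.5066382 178.       ] mid [494.21977673 433.76127056 169.        ]
handle base [490.69593892 438.36931595  78.        ] coaster l/r [499.6810997  438.70015444   6.        ] [469.395049   462.62992093   6.        ]
(array([493.60457966, 434.0619394 , 169.24218831]), [0.4, 1.9, 1.9])
(array([504.29547942, 434.48671977,  -0.54709918]), [4.3, 4.3]) coaster top [501.74422274 428.25310636   6.        ] [509.820291  437.5143013   6.       ]
```

Run:
```python
from h import *
R=Ro.from_euler('xyz',state()['tcp_rot']).as_matrix();z=R[:,2];g=np.array([492.5,436.5,139.]);print(g+19*z)
plan(g-81*z,.05);plan(g+19*z,.05,frm=g-81*z)
```

```text
[497.75310742 432.17852288 121.25937718]
rows 2 each [0.0125, 0.0009, 0.044] total [0.025, 0.0018, 0.0879]
rows 5 each [0.0, -0.0, 0.05] total [0.0, -0.0, 0.25]
```

>>> carry_out([
  {"slide":[0.0125,0.001,0.044],"spin":0},
  {"slide":[0.0125,0.001,0.044],"spin":0},
  {"slide":[0,0,0.05],"spin":0},
  {"slide":[0,0,0.05],"spin":0},
  {"slide":[0,0,0.05],"spin":0},
  {"slide":[0,0,0.05],"spin":0},
  {"slide":[0,0,0.05],"spin":0},
  {"slide":[0,0,0],"spin":0},
])

```text
t: 20.88
eef_pos: [497.9, 429.3, 119.5]
tcp_rot: [-3.133, 0.365, 2.467]
ft_force: [-1.3, 0.1, -0.7]
opening: 0.652
grip_force: 0.0
```

>>> carry_out([
  {"slide":[0,0,0],"spin":0},
  {"slide":[0,0,0],"spin":0},
  {"slide":[0,0,0],"spin":0},
  {"slide":[0,0,0],"spin":0},
  {"slide":[0,0,0],"spin":0},
  {"slide":[0,0,0],"spin":0},
  {"slide":[0,0,0],"spin":0},
], hand=1)

```text
t: 21.47
eef_pos: [498.1, 432.9, 124.5]
tcp_rot: [3.141, 0.366, 2.464]
ft_force: [-0.6, -0.2, 1.9]
opening: 0.248
grip_force: 29.9
```

The opening is 23.6 mm instead of 16 mm, so the pads are catching the knob. I'll reopen, go lower and grip again.

>>> carry_out([
  {"slide":[0,0,0],"spin":0},
  {"slide":[0,0,0],"spin":0},
  {"slide":[0,0,0],"spin":0},
  {"slide":[0,0,0],"spin":0},
  {"slide":[0,0,0],"spin":0},
  {"slide":[0,0,0],"spin":0},
], hand=0.35)

```text
t: 21.97
eef_pos: [498.0, 432.7, 123.9]
tcp_rot: [-3.141, 0.366, 2.464]
ft_force: [0.7, -0.3, 0.1]
opening: 0.611
grip_force: 0.0
```

Run:
```python
from h import *
s=state();R=Ro.from_euler('xyz',s['tcp_rot']).as_matrix();print(s['eef_pos'],s['opening']);print(R.round(3));plan([497.5,432.5,111])
c=snap('wrist','w7');im=cv2.resize(cv2.imread('pics/w7.png'),(800,600),interpolation=2);cv2.imwrite('pics/w7b.png',cv2.convertScaleAbs(im,alpha=1.3))
```

```text
[498.0454794  432.74175797 123.86864578] 0.6108787020720635
[[-0.728  0.627  0.278]
 [ 0.585  0.779 -0.225]
 [-0.358 -0.001 -0.934]]
rows 1 each [0.0121, -0.0013, 0.0298] total [0.0121, -0.0013, 0.0298]
```

View pics/w7b.png

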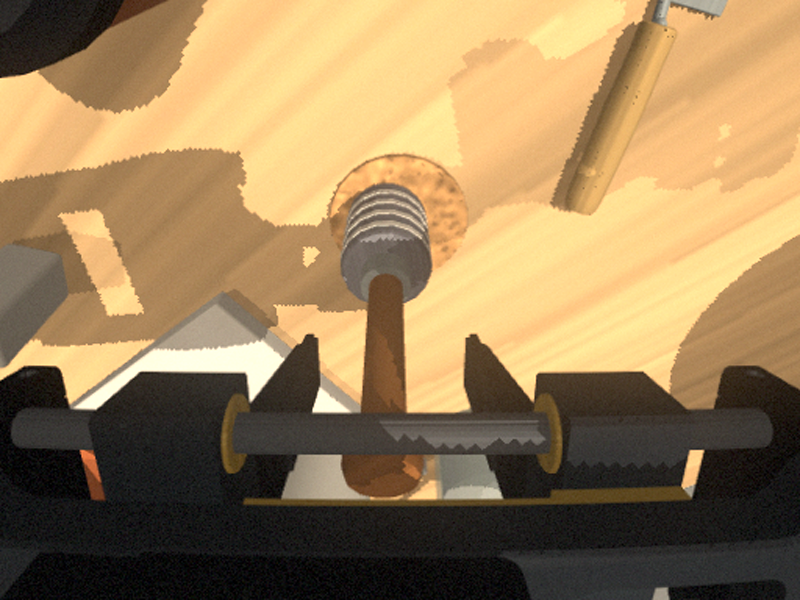

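The brush still stands on the coaster, with its handle between the fingers at (385,380).

>>> carry_out([
  {"slide":[0.006,0,0.015],"spin":0},
  {"slide":[0.006,0,0.015],"spin":0},
  {"slide":[0,0,0],"spin":0},
])

```text
t: 22.27
eef_pos: [497.4, 432.4, 109.3]
tcp_rot: [-3.139, 0.365, 2.465]
ft_force: [0.6, -0.4, -0.3]
opening: 0.649
grip_force: 0.0
```

>>> carry_out([
  {"slide":[0,0,0],"spin":0},
  {"slide":[0,0,0],"spin":0},
  {"slide":[0,0,0],"spin":0},
  {"slide":[0,0,0],"spin":0},
  {"slide":[0,0,0],"spin":0},
  {"slide":[0,0,0],"spin":0},
  {"slide":[0,0,0],"spin":0},
  {"slide":[0,0,0],"spin":0},
], hand=1)

```text
t: 22.93
eef_pos: [497.9, 432.9, 111.2]
tcp_rot: [-3.141, 0.366, 2.464]
ft_force: [-0.1, -0.6, 0.8]
opening: 0.204
grip_force: 26.1
```

>>> carry_out([
  {"slide":[0,0,0],"spin":0},
  {"slide":[0,0,0],"spin":0},
  {"slide":[0,0,0],"spin":0},
  {"slide":[0,0,0],"spin":0},
  {"slide":[0.0035,0,0.009],"spin":0},
  {"slide":[0.0035,0,0.009],"spin":0},
  {"slide":[0,0,0],"spin":0},
], hand=0.5)

```text
t: 23.52
eef_pos: [497.6, 432.6, 102.2]
tcp_rot: [-3.14, 0.366, 2.465]
ft_force: [0.0, 0.4, -0.1]
opening: 0.498
grip_force: 0.0
```

>>> carry_out([
  {"slide":[0,0,0],"spin":0},
  {"slide":[0,0,0],"spin":0},
  {"slide":[0,0,0],"spin":0},
  {"slide":[0,0,0],"spin":0},
  {"slide":[0,0,0],"spin":0},
  {"slide":[0,0,0],"spin":0},
  {"slide":[0,0,0],"spin":0},
  {"slide":[0,0,0],"spin":0},
], hand=1)

```text
t: 24.18
eef_pos: [498.0, 432.9, 103.4]
tcp_rot: [-3.141, 0.366, 2.464]
ft_force: [-0.5, -0.2, 0.7]
opening: 0.164
grip_force: 30.5
```

Gripped on the handle now: 0.164 is about 15.6 mm. Next I'll lift and go above the left cup.

Run:
```python
from h import *
f=.64;s0,t0=load('scene0'),load('top0')
print(tri((s0,537*f,385*f),(t0,269*f,196*f)))
plan([498,433,268]);plan([653+5.3,237-4.3,268],frm=[498,433,268])
```

```text
(array([758.71251622, 328.08151008, 212.48048073]), [1.0, 1.0])
rows 5 each [-0.0294, 0.0, -0.0769] total [-0.1472, 0.0002, -0.3843]
rows 7 each [-0.0835, -0.0198, 0.032] total [-0.5847, -0.1389, 0.224]
```

>>> carry_out([
  {"slide":[-0.015,0,-0.0385],"spin":0},
  {"slide":[-0.029,0,-0.077],"spin":0},
  {"slide":[-0.029,0,-0.077],"spin":0},
  {"slide":[-0.029,0,-0.077],"spin":0},
  {"slide":[-0.029,0,-0.077],"spin":0},
  {"slide":[-0.015,0,-0.0385],"spin":0},
  {"slide":[0,0,0],"spin":0},
])

```text
t: 24.77
eef_pos: [498.2, 434.0, 272.3]
tcp_rot: [3.135, 0.367, 2.462]
ft_force: [0.2, 0.5, -2.5]
opening: 0.163
grip_force: 30.4
```

>>> carry_out([
  {"slide":[-0.042,-0.01,0.016],"spin":0},
  {"slide":[-0.065,-0.015,0.025],"spin":0},
  {"slide":[-0.065,-0.015,0.025],"spin":0},
  {"slide":[-0.065,-0.015,0.025],"spin":0},
  {"slide":[-0.065,-0.015,0.025],"spin":0},
  {"slide":[-0.065,-0.016,0.025],"spin":0},
  {"slide":[-0.065,-0.016,0.025],"spin":0},
  {"slide":[-0.065,-0.016,0.025],"spin":0},
  {"slide":[-0.065,-0.016,0.025],"spin":0},
  {"slide":[-0.022,-0.005,0.008],"spin":0},
  {"slide":[0,0,0],"spin":0},
  {"slide":[0,0,0],"spin":0},
])

```text
t: 25.77
eef_pos: [657.1, 233.1, 266.6]
tcp_rot: [-3.14, 0.365, 2.464]
ft_force: [-0.6, -0.6, -0.6]
opening: 0.161
grip_force: 30.4
```

Run:
```python
from h import *
s=state();print(s['eef_pos'],s['tcp_rot'],s['opening'],s['grip_force'])
c=snap('wrist','w8');t=snap('top','top2');sc=snap('scene','scene2')
a=cv2.resize(c['color'][:,:,::-1],(400,300),interpolation=3)
d=cv2.resize(sc['color'][185:260,230:330,::-1],(400,300),interpolation=2)
b=cv2.resize(t['color'][145:205,180:340,::-1],(800,300),interpolation=2)
cv2.imwrite('pics/m2.png',cv2.convertScaleAbs(np.vstack([np.hstack([a,d]),b]),alpha=1.3))
```

```text
[657.05290568 233.07133182 266.57097468] [-3.13971703  0.36450702  2.46355069] 0.16140889527427119 30.43587994761765
```

View pics/m2.png

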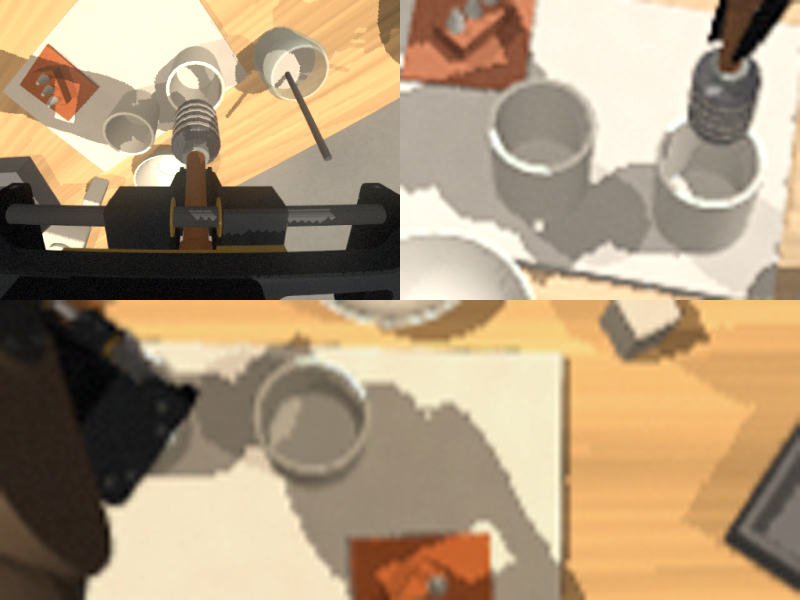

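Both cups stand where they were: scene rims at crop (709,166) and (543,127), wrist rims at (194,90) and (130,132). The brush head hangs above the left cup.

Run:
```python
from h import *
w,t,s=load('w8'),load('top2'),load('scene2');t0=load('top0');f=.64
print('cup1',onz(w,194*1.28,90*1.28,106).round(1),onz(s,307.2,226.2,106).round(1),onz(t0,320*f,259*f,106).round(1),tri((w,194*1.28,90*1.28),(s,307.2,226.2),(t0,320*f,259*f)))
print('cup2',onz(w,130*1.28,132*1.28,106).round(1),onz(s,265.7,216.8,106).round(1),onz(t,242.4,169,106).round(1),tri((w,130*1.28,132*1.28),(s,265.7,216.8),(t,242.4,169)))
tcp=state()['eef_pos'];tip=tcp+[-5.3,4.3,-97.4]
print('tip pred',tip.round(1),'wrist px*',(proj(w,tip)/1.28).round(),'head side top',(proj(w,tip+[0,0,60])/1.28).round(),'scene crop',((proj(s,tip)-[230,185])*4+[400,0]).round(),((proj(s,tip+[0,0,60])-[230,185])*4+[400,0]).round())
```

```text
cup1 [650.  236.9 106. ] [659.1 237.7 106. ] [651.3 236.7 106. ] (array([653.32222072, 236.7958397 ,  97.39524362]), [2.3, 1.6, 1.0])
cup2 [641.4 119.5 106. ] [647.4 114.8 106. ] [639.2 110.2 106. ] (array([642.47559835, 112.41914068,  96.13891569]), [1.8, 1.7, 2.6])
tip pred [651.4 238.7 170.1] wrist px* [196. 113.] head side top [196. 146.] scene crop [720. 112.] [730.  68.]
```

Run:
```python
from h import *
tcp=state()['eef_pos'];plan([657.5,232,266.5]);plan([657.5,232,122],.06,frm=[657.5,232,266.5]);plan([657.5,232,200],.05,frm=[657.5,232,120])
```

```text
rows 1 each [-0.0039, -0.0034, 0.0043] total [-0.0039, -0.0034, 0.0043]
rows 7 each [0.0184, 0.0, 0.0482] total [0.1291, 0.0003, 0.3374]
rows 4 each [-0.0179, -0.0, -0.0467] total [-0.0715, -0.0001, -0.1868]
```

>>> carry_out([
  {"slide":[0.0,-0.003,0.001],"spin":0},
  {"slide":[0.0184,0,0.0482],"spin":0},
  {"slide":[0.0184,0,0.0482],"spin":0},
  {"slide":[0.0184,0,0.0482],"spin":0},
  {"slide":[0.0184,0,0.0482],"spin":0},
  {"slide":[0.0184,0,0.0482],"spin":0},
  {"slide":[0.0184,0,0.0482],"spin":0},
  {"slide":[0.0092,0,0.0241],"spin":0},
  {"slide":[0,0,0],"spin":0},
  {"slide":[0,0,0],"spin":0},
])

```text
t: 26.75
eef_pos: [657.0, 232.4, 133.7]
tcp_rot: [-3.141, 0.366, 2.465]
ft_force: [-0.2, 0.6, -0.4]
opening: 0.161
grip_force: 30.4
```

>>> carry_out([
  {"slide":[0.0027,0,0.007],"spin":0},
  {"slide":[0.0027,0,0.007],"spin":0},
  {"slide":[0.0027,0,0.007],"spin":0},
  {"slide":[0.0027,0,0.007],"spin":0},
  {"slide":[0.0007,0,0.002],"spin":0},
  {"slide":[0,0,0],"spin":0},
  {"slide":[0,0,0],"spin":0},
])

```text
t: 27.33
eef_pos: [657.0, 231.9, 120.6]
tcp_rot: [-3.141, 0.366, 2.464]
ft_force: [-0.2, -0.0, -1.4]
opening: 0.162
grip_force: 30.4
```

>>> carry_out([
  {"slide":[0.0005,0,0.0013],"spin":0},
  {"slide":[0.0005,0,0.0013],"spin":0},
  {"slide":[0,0,0],"spin":0},
  {"slide":[0,0,0],"spin":0},
])

```text
t: 27.67
eef_pos: [657.0, 231.9, 119.5]
tcp_rot: [-3.141, 0.366, 2.464]
ft_force: [0.6, -0.9, -0.9]
opening: 0.164
grip_force: 30.4
```

>>> carry_out([
  {"slide":[0.0009,0,0.0023],"spin":0},
  {"slide":[0,0,0],"spin":0},
  {"slide":[0,0,0],"spin":0},
])

```text
t: 27.92
eef_pos: [657.2, 232.0, 119.4]
tcp_rot: [3.141, 0.367, 2.464]
ft_force: [-2.3, 0.2, 5.1]
opening: 0.162
grip_force: 30.4
```

>>> carry_out([
  {"slide":[-0.0125,0,-0.033],"spin":0},
  {"slide":[-0.0184,0,-0.0482],"spin":0},
  {"slide":[-0.0184,0,-0.0482],"spin":0},
  {"slide":[-0.0184,0,-0.0482],"spin":0},
  {"slide":[-0.0084,0,-0.022],"spin":0},
  {"slide":[0,0,0],"spin":0},
  {"slide":[0,0,0],"spin":0},
])

```text
t: 28.5
eef_pos: [656.7, 232.0, 203.9]
tcp_rot: [-3.142, 0.366, 2.464]
ft_force: [0.1, -0.4, -2.8]
opening: 0.16
grip_force: 30.4
```

>>> carry_out([
  {"slide":[0.0125,0,0.033],"spin":0},
  {"slide":[0.0184,0,0.0482],"spin":0},
  {"slide":[0.0184,0,0.0482],"spin":0},
  {"slide":[0.0184,0,0.0482],"spin":0},
  {"slide":[0.0042,0,0.011],"spin":0},
  {"slide":[0.0042,0,0.011],"spin":0},
  {"slide":[0,0,0],"spin":0},
  {"slide":[0,0,0],"spin":0},
])

```text
t: 29.17
eef_pos: [656.9, 231.8, 118.4]
tcp_rot: [-3.14, 0.366, 2.464]
ft_force: [-0.4, -1.2, 2.4]
opening: 0.165
grip_force: 30.0
```

Run:
```python
from h import *
plan([657,232,266],.08);plan([647.3,109.2,266],.08,frm=[657,232,266])
```

```text
rows 5 each [-0.0264, 0.0, -0.0689] total [-0.1319, 0.0002, -0.3446]
rows 4 each [-0.0405, -0.0636, 0.0156] total [-0.162, -0.2544, 0.0624]
```

>>> carry_out([
  {"slide":[-0.0132,0,-0.0345],"spin":0},
  {"slide":[-0.0264,0,-0.0689],"spin":0},
  {"slide":[-0.0264,0,-0.0689],"spin":0},
  {"slide":[-0.0264,0,-0.0689],"spin":0},
  {"slide":[-0.0264,0,-0.0689],"spin":0},
  {"slide":[-0.0132,0,-0.0345],"spin":0},
  {"slide":[-0.04,-0.0636,0.0156],"spin":0},
  {"slide":[-0.04,-0.0636,0.0156],"spin":0},
  {"slide":[-0.04,-0.0636,0.0156],"spin":0},
  {"slide":[-0.04,-0.0636,0.0156],"spin":0},
  {"slide":[0,0,0],"spin":0},
  {"slide":[0,0,0],"spin":0},
])

```text
t: 30.17
eef_pos: [646.5, 108.2, 265.4]
tcp_rot: [-3.141, 0.365, 2.462]
ft_force: [0.8, 1.2, -1.7]
opening: 0.161
grip_force: 30.0
```

Run:
```python
from h import *
s=state();print(s['eef_pos'],s['tcp_rot'],s['opening'],s['grip_force'])
c=snap('wrist','w9');t=snap('top','top3');sc=snap('scene','scene3')
a=cv2.resize(c['color'][:,:,::-1],(400,300),interpolation=3)
d=cv2.resize(sc['color'][185:260,230:330,::-1],(400,300),interpolation=2)
b=cv2.resize(t['color'][145:205,180:340,::-1],(800,300),interpolation=2)
cv2.imwrite('pics/m3.png',cv2.convertScaleAbs(np.vstack([np.hstack([a,d]),b]),alpha=1.3))
tip=s['eef_pos']+[-5.3,4.3,-97.4]
print((proj(c,tip)/1.28).round(),((proj(sc,tip)-[230,185])*4+[400,0]).round(),((proj(sc,tip+[0,0,60])-[230,185])*4+[400,0]).round())
```

```text
[646.4952025  108.21344883 265.4475846 ] [-3.14066565  0.36514856  2.46186007] 0.16091989299281823 29.99731776653789
[195. 114.] [542.  76.] [543.  31.]
```

View pics/m3.png

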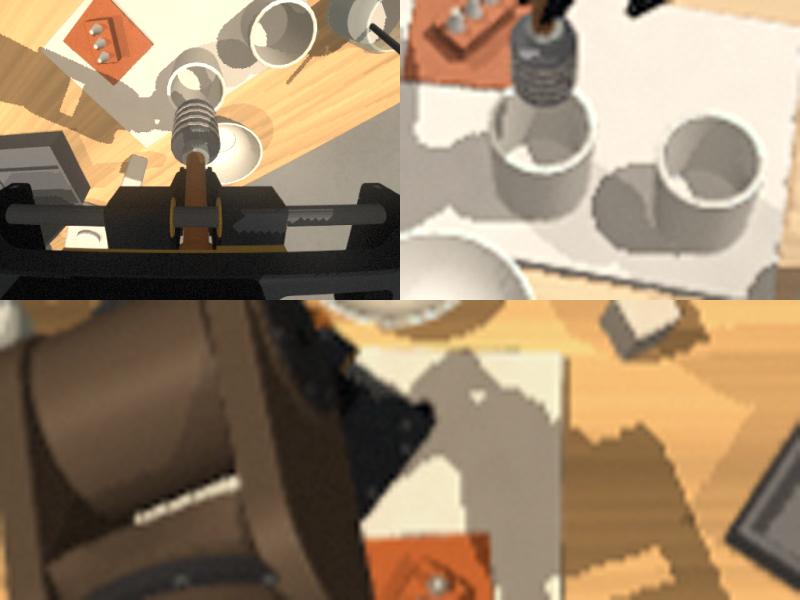

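Neither cup has moved. The middle cup's rim is at wrist (195,92), directly under the brush just as the left one was. I'll make the same strokes here.

>>> carry_out([
  {"slide":[0.0184,0,0.0482],"spin":0},
  {"slide":[0.0184,0,0.0482],"spin":0},
  {"slide":[0.0184,0,0.0482],"spin":0},
  {"slide":[0.0184,0,0.0482],"spin":0},
  {"slide":[0.0184,0,0.0482],"spin":0},
  {"slide":[0.0184,0,0.0482],"spin":0},
  {"slide":[0.0092,0,0.0241],"spin":0},
  {"slide":[0,0,0],"spin":0},
  {"slide":[0,0,0],"spin":0},
])

```text
t: 31.07
eef_pos: [647.0, 110.2, 131.6]
tcp_rot: [-3.141, 0.366, 2.465]
ft_force: [0.4, -0.3, -0.3]
opening: 0.162
grip_force: 30.0
```

Run:
```python
from h import *
s=state();print(s['eef_pos']);plan([647,109,119],.01)
```

```text
[647.02341072 110.15787659 131.55682393]
rows 4 each [0.0024, -0.0006, 0.0075] total [0.0096, -0.0023, 0.03]
```

>>> carry_out([
  {"slide":[0.0027,-0.0006,0.0073],"spin":0},
  {"slide":[0.0027,-0.0006,0.0073],"spin":0},
  {"slide":[0.0027,-0.0006,0.0073],"spin":0},
  {"slide":[0.0027,-0.0006,0.0073],"spin":0},
  {"slide":[0.0005,0,0.0015],"spin":0},
  {"slide":[0,0,0],"spin":0},
  {"slide":[0,0,0],"spin":0},
])

```text
t: 31.65
eef_pos: [646.4, 108.6, 118.6]
tcp_rot: [-3.141, 0.366, 2.464]
ft_force: [-0.1, -0.2, -1.6]
opening: 0.16
grip_force: 30.0
```

>>> carry_out([
  {"slide":[0.0007,0,0.0018],"spin":0},
  {"slide":[0.0007,0,0.0018],"spin":0},
  {"slide":[0,0,0],"spin":0},
  {"slide":[0,0,0],"spin":0},
])

```text
t: 31.98
eef_pos: [646.8, 108.6, 118.4]
tcp_rot: [3.141, 0.368, 2.464]
ft_force: [-3.2, -0.8, 10.4]
opening: 0.162
grip_force: 30.0
```

>>> carry_out([
  {"slide":[-0.0125,0,-0.033],"spin":0},
  {"slide":[-0.0184,0,-0.0482],"spin":0},
  {"slide":[-0.0184,0,-0.0482],"spin":0},
  {"slide":[-0.0184,0,-0.0482],"spin":0},
  {"slide":[-0.0084,0,-0.022],"spin":0},
  {"slide":[0,0,0],"spin":0},
  {"slide":[0,0,0],"spin":0},
])

```text
t: 32.57
eef_pos: [646.0, 108.7, 202.0]
tcp_rot: [-3.141, 0.366, 2.464]
ft_force: [-0.9, 0.3, -0.6]
opening: 0.162
grip_force: 30.0
```

>>> carry_out([
  {"slide":[0.0125,0,0.033],"spin":0},
  {"slide":[0.0184,0,0.0482],"spin":0},
  {"slide":[0.0184,0,0.0482],"spin":0},
  {"slide":[0.0184,0,0.0482],"spin":0},
  {"slide":[0.0042,0,0.011],"spin":0},
  {"slide":[0.0042,0,0.011],"spin":0},
  {"slide":[0,0,0],"spin":0},
  {"slide":[0,0,0],"spin":0},
])

```text
t: 33.23
eef_pos: [646.4, 108.6, 116.7]
tcp_rot: [-3.141, 0.366, 2.464]
ft_force: [-1.4, -0.2, 4.1]
opening: 0.165
grip_force: 30.0
```

Run:
```python
from h import *
from scipy.optimize import least_squares
c=load('w7');f=.64
p=np.array([onz(c,u*f,v*f,6)[:2] for u,v in((331,210),(345,180),(370,160),(395,153),(440,168),(462,195),(467,225),(460,245))])
r=least_squares(lambda q:np.hypot(*(p-q[:2]).T)-42,[500,437]);print(r.x,r.fun.round(1))
plan([646.4,108.6,266],.08);plan([500,434,266],.09,frm=[646.4,108.6,266])
```

```text
[502.35791033 435.91263572] [-1.1 -1.   0.3  1.2 -0.4 -0.9 -0.3 -0.3]
rows 5 each [-0.0267, -0.0, -0.0697] total [-0.1336, -0.0002, -0.3484]
rows 10 each [0.0742, 0.0404, -0.0285] total [0.7423, 0.4045, -0.2848]
```

>>> carry_out([
  {"slide":[-0.0134,0,-0.035],"spin":0},
  {"slide":[-0.0267,0,-0.0697],"spin":0},
  {"slide":[-0.0267,0,-0.0697],"spin":0},
  {"slide":[-0.0267,0,-0.0697],"spin":0},
  {"slide":[-0.0267,0,-0.0697],"spin":0},
  {"slide":[-0.0134,0,-0.035],"spin":0},
  {"slide":[0.037,0.02,-0.014],"spin":0},
  {"slide":[0.074,0.04,-0.0285],"spin":0},
  {"slide":[0.074,0.04,-0.0285],"spin":0},
  {"slide":[0.074,0.04,-0.0285],"spin":0},
  {"slide":[0.074,0.04,-0.0285],"spin":0},
  {"slide":[0.074,0.04,-0.0285],"spin":0},
])

```text
t: 34.23
eef_pos: [564.5, 287.8, 265.5]
tcp_rot: [-3.14, 0.365, 2.464]
ft_force: [0.1, 0.6, -1.2]
opening: 0.167
grip_force: 30.0
```

>>> carry_out([
  {"slide":[0.074,0.04,-0.0285],"spin":0},
  {"slide":[0.074,0.04,-0.0285],"spin":0},
  {"slide":[0.074,0.04,-0.0285],"spin":0},
  {"slide":[0.06,0.04,-0.0285],"spin":0},
  {"slide":[0.03,0.02,-0.014],"spin":0},
  {"slide":[0,0,0],"spin":0},
])

```text
t: 34.73
eef_pos: [504.4, 429.9, 268.5]
tcp_rot: [-3.14, 0.365, 2.468]
ft_force: [-0.9, -0.0, -1.1]
opening: 0.164
grip_force: 30.0
```

Run:
```python
from h import *
s=state();print(s['eef_pos']);plan([507.5,431.7,s['eef_pos'][2]]);plan([507.5,431.7,130],.08,frm=[507.5,431.7,s['eef_pos'][2]])
```

```text
[504.41766791 429.93603853 268.50028715]
rows 1 each [-0.0031, 0.0083, 0.0012] total [-0.0031, 0.0083, 0.0012]
rows 5 each [0.0247, 0.0001, 0.0647] total [0.1237, 0.0005, 0.3234]
```

>>> carry_out([
  {"slide":[-0.003,0.008,0.001],"spin":0},
  {"slide":[0.0247,0,0.0647],"spin":0},
  {"slide":[0.0247,0,0.0647],"spin":0},
  {"slide":[0.0247,0,0.0647],"spin":0},
  {"slide":[0.0247,0,0.0647],"spin":0},
  {"slide":[0.0247,0,0.0647],"spin":0},
  {"slide":[0,0,0],"spin":0},
  {"slide":[0,0,0],"spin":0},
])

```text
t: 35.4
eef_pos: [509.4, 427.3, 130.5]
tcp_rot: [-3.138, 0.366, 2.464]
ft_force: [0.6, 0.0, -0.7]
opening: 0.163
grip_force: 30.0
```

Run:
```python
from h import *
s=state();print(s['eef_pos']);plan([507.5,431.7,102],.01)
c=snap('wrist','w10');t=snap('top','top4');sc=snap('scene','scene4')
a=cv2.resize(c['color'][:,:,::-1],(400,300),interpolation=3)
d=cv2.resize(sc['color'][160:235,330:430,::-1],(400,300),interpolation=2)
b=cv2.resize(c['color'][60:230,140:340,::-1],(353,300),interpolation=2)
e=cv2.resize(t['color'][145:245,100:249,::-1],(447,300),interpolation=2)
cv2.imwrite('pics/m4.png',cv2.convertScaleAbs(np.vstack([np.hstack([a,d]),np.hstack([b,e])]),alpha=1.3))
```

```text
[509.40733819 427.31955628 130.46330593]
rows 8 each [0.0044, 0.0007, 0.0078] total [0.0353, 0.0058, 0.0627]
```

View pics/m4.png

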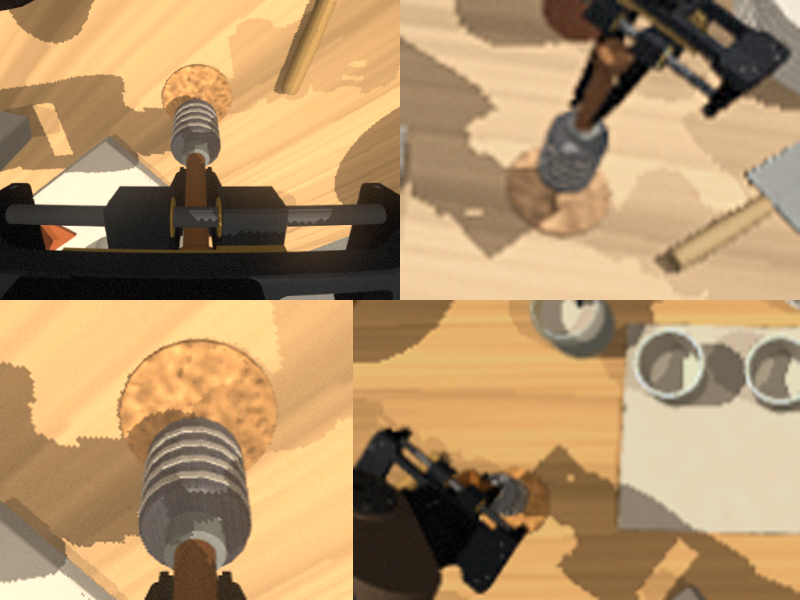

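The brush hangs upright over the coaster, at wrist (195,130) with the coaster at (197,92). I'll lower it.

>>> carry_out([
  {"slide":[0.0044,0.0007,0.0078],"spin":0},
  {"slide":[0.0044,0.0007,0.0078],"spin":0},
  {"slide":[0.0044,0.0007,0.0078],"spin":0},
  {"slide":[0.0044,0.0007,0.0078],"spin":0},
  {"slide":[0.0044,0.0007,0.0078],"spin":0},
  {"slide":[0.0044,0.0007,0.0078],"spin":0},
  {"slide":[0.0044,0.0007,0.0078],"spin":0},
  {"slide":[0,0,0],"spin":0},
  {"slide":[0,0,0],"spin":0},
])

```text
t: 36.3
eef_pos: [507.1, 432.6, 106.1]
tcp_rot: [-3.141, 0.366, 2.464]
ft_force: [-0.5, 0.7, -1.1]
opening: 0.161
grip_force: 30.0
```

>>> carry_out([
  {"slide":[0.0014,0,0.0037],"spin":0},
  {"slide":[0.0014,0,0.0037],"spin":0},
  {"slide":[0.0009,0,0.0023],"spin":0},
  {"slide":[0.0009,0,0.0023],"spin":0},
  {"slide":[0,0,0],"spin":0},
  {"slide":[0,0,0],"spin":0},
])

```text
t: 36.8
eef_pos: [507.2, 432.6, 101.2]
tcp_rot: [-3.141, 0.366, 2.464]
ft_force: [-0.3, -1.1, -1.7]
opening: 0.164
grip_force: 30.0
```

>>> carry_out([
  {"slide":[0.0009,0,0.0023],"spin":0},
  {"slide":[0.0009,0,0.0023],"spin":0},
  {"slide":[0,0,0],"spin":0},
  {"slide":[0,0,0],"spin":0},
])

```text
t: 37.13
eef_pos: [507.5, 433.0, 100.8]
tcp_rot: [3.14, 0.367, 2.464]
ft_force: [-2.4, -0.5, 9.2]
opening: 0.165
grip_force: 30.0
```

>>> carry_out([
  {"slide":[-0.0009,0,-0.0023],"spin":0},
  {"slide":[0,0,0],"spin":0},
])

```text
t: 37.3
eef_pos: [507.3, 432.8, 100.8]
tcp_rot: [3.141, 0.366, 2.464]
ft_force: [-1.5, -0.0, 5.4]
opening: 0.161
grip_force: 30.0
```

>>> carry_out([
  {"slide":[0,0,0],"spin":0},
  {"slide":[0,0,0],"spin":0},
  {"slide":[0,0,0],"spin":0},
  {"slide":[0,0,0],"spin":0},
  {"slide":[0,0,0],"spin":0},
  {"slide":[0,0,0],"spin":0},
  {"slide":[0,0,0],"spin":0},
], hand=0.35)

```text
t: 37.88
eef_pos: [507.2, 432.6, 100.2]
tcp_rot: [-3.141, 0.366, 2.464]
ft_force: [0.1, 0.1, 0.3]
opening: 0.595
grip_force: 0.0
```

>>> carry_out([
  {"slide":[0,0,-0.03],"spin":0},
  {"slide":[0,0,-0.05],"spin":0},
  {"slide":[0,0,-0.06],"spin":0},
  {"slide":[0,0,-0.08],"spin":0},
  {"slide":[0,0,-0.08],"spin":0},
  {"slide":[0,0,-0.08],"spin":0},
  {"slide":[0,0,-0.08],"spin":0},
  {"slide":[0,0,0],"spin":0},
])

```text
t: 38.55
eef_pos: [455.3, 476.5, 279.4]
tcp_rot: [3.132, 0.366, 2.462]
ft_force: [0.5, 0.3, -0.1]
opening: 0.648
grip_force: 0.0
```

Run:
```python
from h import *
s=state();print(s['eef_pos'],s['joints'].round(2))
c=snap('wrist','w11');t=snap('top','top5');sc=snap('scene','scene5')
a=cv2.resize(c['color'][:,:,::-1],(400,300),interpolation=3)
d=cv2.resize(sc['color'][135:285,60:260,::-1],(400,300),interpolation=2)
b=cv2.resize(sc['color'][150:270,290:450,::-1],(400,300),interpolation=2)
e=cv2.resize(t['color'][130:250,310:470,::-1],(400,300),interpolation=2)
cv2.imwrite('pics/m5.png',cv2.convertScaleAbs(np.vstack([np.hstack([a,d]),np.hstack([b,e])]),alpha=1.3))
```

```text
[455.29388581 476.45966386 279.44444868] [ 0.86  0.5   1.42 -0.39  1.23  0.09]
```

View pics/m5.png

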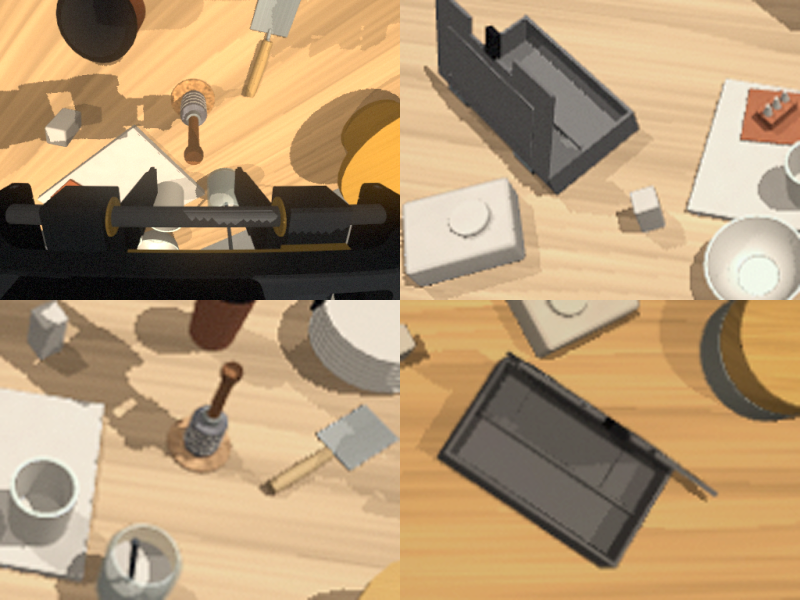

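The brush stands upright on the coaster at (188,100), and the lid is still fully open. To shut it I'll come down behind the lid with shut fingers and push along its arc.

```bash
cat > arc.py <<'E'
from h import *
from kin import ik,Ro as R_
s=state();R=Ro.from_euler('xyz',s['tcp_rot']);M=R.as_matrix();rho,y=135,35
def pt(phi,c=0):
    off=7+10*np.sin(phi+.37)+c
    return bx(41-rho*np.cos(phi)+off*np.sin(phi),y,54+rho*np.sin(phi)+off*np.cos(phi))
E
python3 - <<'E'
from arc import *
S=pt(1.2,18);pre=S-140*M[:,2];print(inb(S),inb(pre),M.round(3).tolist())
plan([500,100,340]);plan(pre,frm=[500,100,340]);q=s['joints']
for p in([500,100,340],pre,S,pt(.6),pt(0)):
    q,e=ik(np.array(p),R,q);print(np.round(p),q.round(2),e.round(1))
E
```

```text
[ 24.7  35.  192.5] [-25.2  38.8 323.3] [[-0.728, 0.627, 0.279], [0.585, 0.779, -0.224], [-0.358, -0.0, -0.934]]
rows 10 each [-0.0688, -0.0659, 0.0083] total [-0.6884, -0.6588, 0.0826]
rows 12 each [-0.0658, -0.0575, 0.0289] total [-0.789, -0.6895, 0.3471]
[500 100 340] [ 0.22  0.14  1.79 -0.34  1.   -0.52] [ 0.  0.  0.  0. -0.  0.]
[ 596. -331.  323.] [-0.59  0.36  1.53 -0.04  0.89 -1.47] [-0.  0. -0. -0. -0. -0.]
[ 635. -362.  193.] [-0.6   0.54  1.58 -0.05  0.65 -1.46] [ 0. -0.  0. -0. -0.  0.]
[ 563. -313.  143.] [-0.6   0.5   1.84 -0.07  0.44 -1.44] [ 0. -0. -0.  0.  0. -0.]
[ 537. -295.   65.] [-0.6   0.58  1.98 -0.13  0.22 -1.37] [ 0.  0.  0.  0.  0. -0.]
```

>>> carry_out([
  {"slide":[-0.069,-0.066,0.0],"spin":0},
  {"slide":[-0.069,-0.066,0.0],"spin":0},
  {"slide":[-0.069,-0.066,0.005],"spin":0},
  {"slide":[-0.069,-0.066,0.01],"spin":0},
  {"slide":[-0.069,-0.066,0.011],"spin":0},
  {"slide":[-0.069,-0.066,0.011],"spin":0},
  {"slide":[-0.069,-0.066,0.011],"spin":0},
  {"slide":[-0.069,-0.066,0.011],"spin":0},
  {"slide":[-0.069,-0.066,0.011],"spin":0},
  {"slide":[-0.069,-0.066,0.011],"spin":0},
  {"slide":[-0.066,-0.0575,0.02],"spin":0},
], hand=1)

```text
t: 39.62
eef_pos: [506.7, 62.0, 342.3]
tcp_rot: [-3.14, 0.365, 2.464]
ft_force: [2.0, 0.4, -0.3]
opening: 0.008
grip_force: 0.0
```

Run:
```python
from arc import *
pre=pt(1.2,18)-140*M[:,2];print(s['eef_pos'],s['opening']);plan(pre)
```

```text
[506.71074845  62.0075785  342.34939354] 0.007725351889272579
rows 11 each [-0.0654, -0.0568, 0.0297] total [-0.7198, -0.6247, 0.3272]
```

>>> carry_out([
  {"slide":[-0.0654,-0.0568,0.0297],"spin":0},
  {"slide":[-0.0654,-0.0568,0.0297],"spin":0},
  {"slide":[-0.0654,-0.0568,0.0297],"spin":0},
  {"slide":[-0.0654,-0.0568,0.0297],"spin":0},
  {"slide":[-0.0654,-0.0568,0.0297],"spin":0},
  {"slide":[-0.0654,-0.0568,0.0297],"spin":0},
  {"slide":[-0.0654,-0.0568,0.0297],"spin":0},
  {"slide":[-0.0654,-0.0568,0.0297],"spin":0},
  {"slide":[-0.0654,-0.0568,0.0297],"spin":0},
  {"slide":[-0.0654,-0.0568,0.0297],"spin":0},
  {"slide":[-0.0654,-0.0568,0.0297],"spin":0},
  {"slide":[0,0,0],"spin":0},
])

```text
t: 40.62
eef_pos: [596.1, -333.8, 320.6]
tcp_rot: [-3.14, 0.363, 2.46]
ft_force: [0.3, 0.3, -0.1]
opening: 0.007
grip_force: 0.0
```

Run:
```python
from arc import *
S=pt(1.2,18);print(inb(s['eef_pos']),inb(S));plan(S,.05)
```

```text
[-23.   36.5 320.6] [ 24.7  35.  192.5]
rows 7 each [0.0003, 0.0009, 0.0488] total [0.0022, 0.0062, 0.3418]
```

>>> carry_out([
  {"slide":[0,0.001,0.0488],"spin":0},
  {"slide":[0,0.001,0.0488],"spin":0},
  {"slide":[0,0.001,0.0488],"spin":0},
  {"slide":[0,0.001,0.0488],"spin":0},
  {"slide":[0,0.001,0.0488],"spin":0},
  {"slide":[0,0.001,0.0488],"spin":0},
  {"slide":[0,0,0.0488],"spin":0},
  {"slide":[0,0,0],"spin":0},
])

```text
t: 41.28
eef_pos: [634.5, -356.7, 190.6]
tcp_rot: [-3.14, 0.358, 2.464]
ft_force: [-0.5, -0.6, -0.8]
opening: 0.003
grip_force: 0.0
```

Run:
```python
from arc import *
p=s['eef_pos'];print(inb(p),s['ft_force'])
for phi in [1.2]+[1.2-.06*i for i in range(1,21)]:
    t=pt(phi,-1);print(round(phi,2),(M.T@(t-p)/400).round(4).tolist());p=t
```

```text
[ 21.6  39.5 190.6] [-0.46299852 -0.57052297 -0.79082723]
1.2 [0.0376, -0.014, -0.0009]
1.14 [0.0203, -0.0015, -0.0015]
1.08 [0.0205, -0.0015, -0.0003]
1.02 [0.0205, -0.0014, 0.001]
0.96 [0.0205, -0.0014, 0.0023]
0.9 [0.0204, -0.0014, 0.0035]
0.84 [0.0203, -0.0013, 0.0048]
0.78 [0.02, -0.0013, 0.0061]
0.72 [0.0197, -0.0012, 0.0073]
0.66 [0.0192, -0.0011, 0.0086]
0.6 [0.0187, -0.0011, 0.0098]
0.54 [0.0181, -0.001, 0.011]
0.48 [0.0175, -0.0009, 0.0121]
0.42 [0.0167, -0.0008, 0.0133]
0.36 [0.0159, -0.0007, 0.0143]
0.3 [0.015, -0.0006, 0.0153]
0.24 [0.014, -0.0005, 0.0163]
0.18 [0.013, -0.0004, 0.0172]
0.12 [0.0119, -0.0003, 0.018]
0.06 [0.0108, -0.0002, 0.0188]
0.0 [0.0096, -0.0001, 0.0195]
```

>>> carry_out([
  {"slide":[0.019,-0.007,0],"spin":0},
  {"slide":[0.019,-0.007,-0.001],"spin":0},
  {"slide":[0.0203,-0.0015,-0.0015],"spin":0},
  {"slide":[0.0205,-0.0015,0],"spin":0},
  {"slide":[0.0205,-0.0014,0.001],"spin":0},
  {"slide":[0.0205,-0.0014,0.0023],"spin":0},
  {"slide":[0.0204,-0.0014,0.0035],"spin":0},
  {"slide":[0.0203,-0.0013,0.0048],"spin":0},
  {"slide":[0.02,-0.0013,0.006],"spin":0},
  {"slide":[0.0197,-0.0012,0.0073],"spin":0},
  {"slide":[0.0192,-0.001,0.0086],"spin":0},
  {"slide":[0.0187,-0.001,0.0098],"spin":0},
])

```text
t: 42.28
eef_pos: [563.9, -313.0, 146.2]
tcp_rot: [-3.141, 0.366, 2.464]
ft_force: [2.2, -0.5, 0.3]
opening: 0.004
grip_force: 0.9
```

Run:
```python
from arc import *
p=s['eef_pos'];print(inb(p),inb(pt(.6,-1)),s['ft_force'],s['tcp_rot'],s['joints'].round(2))
```

```text
[-61.4  35.5 146.2] [-62.3  35.  142. ] [ 2.2413514  -0.45361289  0.33342497] [-3.14122294  0.36588808  2.46402969] [-0.6   0.49  1.84 -0.07  0.45 -1.43]
```

Lid contact force is about 2 N. Continuing down.

>>> carry_out([
  {"slide":[0.0181,-0.001,0.012],"spin":0},
  {"slide":[0.0175,-0.001,0.013],"spin":0},
  {"slide":[0.0167,-0.0008,0.014],"spin":0},
  {"slide":[0.0159,-0.0007,0.015],"spin":0},
  {"slide":[0.015,-0.0006,0.016],"spin":0},
  {"slide":[0.014,-0.0005,0.017],"spin":0},
  {"slide":[0.013,-0.0004,0.018],"spin":0},
  {"slide":[0.0119,-0.0003,0.019],"spin":0},
  {"slide":[0,0,0],"spin":0},
])

```text
t: 43.03
eef_pos: [540.4, -297.0, 80.8]
tcp_rot: [-3.141, 0.363, 2.464]
ft_force: [-0.2, 0.8, -0.3]
opening: 0.006
grip_force: 0.0
```

Run:
```python
from arc import *
p=s['eef_pos'];print(inb(p),inb(pt(.0,-1)),s['ft_force'],s['tcp_rot'],s['joints'].round(2));plan(pt(0,0),.02);plan(pt(0,-3),.02)
```

```text
[-89.7  35.4  80.8] [-93.9  35.   63.6] [-0.15777998  0.80397638 -0.29331512] [-3.14090167  0.36303923  2.46415162] [-0.6   0.56  1.96 -0.11  0.26 -1.39]
rows 3 each [0.008, -0.0006, 0.0114] total [0.0241, -0.0018, 0.0342]
rows 3 each [0.0089, -0.0006, 0.0137] total [0.0268, -0.0018, 0.0412]
```

>>> carry_out([
  {"slide":[0.006,-0.0005,0.009],"spin":0},
  {"slide":[0.006,-0.0005,0.009],"spin":0},
  {"slide":[0.006,-0.0005,0.008],"spin":0},
  {"slide":[0.006,0,0.008],"spin":0},
  {"slide":[0,0,0],"spin":0},
])

```text
t: 43.45
eef_pos: [537.5, -295.3, 66.2]
tcp_rot: [-3.141, 0.365, 2.464]
ft_force: [0.1, -0.2, 0.2]
opening: 0.004
grip_force: 0.2
```

>>> carry_out([
  {"slide":[0.0009,0,0.0023],"spin":0},
  {"slide":[0.0009,0,0.0023],"spin":0},
  {"slide":[0.0009,0,0.0023],"spin":0},
  {"slide":[0,0,0],"spin":0},
  {"slide":[0,0,0],"spin":0},
])

```text
t: 43.87
eef_pos: [537.7, -295.4, 64.6]
tcp_rot: [-3.141, 0.367, 2.464]
ft_force: [-4.1, 1.4, 10.2]
opening: 0.009
grip_force: 4.6
```

>>> carry_out([
  {"slide":[-0.009,0,-0.023],"spin":0},
  {"slide":[-0.02,0,-0.06],"spin":0},
  {"slide":[-0.03,0,-0.08],"spin":0},
  {"slide":[-0.03,0,-0.08],"spin":0},
  {"slide":[-0.03,0,-0.08],"spin":0},
  {"slide":[-0.03,0,-0.08],"spin":0},
  {"slide":[0,0,0],"spin":0},
])

```text
t: 44.45
eef_pos: [537.9, -295.0, 243.3]
tcp_rot: [3.141, 0.376, 2.464]
ft_force: [-0.5, -0.9, 0.5]
opening: 0.005
grip_force: 0.0
```

Run:
```python
from h import *
s=state();print(s['eef_pos'],s['ft_force'])
t=snap('top','top6');sc=snap('scene','scene6')
d=cv2.resize(sc['color'][120:290,60:460,::-1],(800,340),interpolation=2)
e=cv2.resize(t['color'][130:255,80:440,::-1],(740,257),interpolation=2);e=cv2.copyMakeBorder(e,0,0,0,60,0)
cv2.imwrite('pics/m6.png',cv2.convertScaleAbs(np.vstack([d,e]),alpha=1.3))
```

```text
[ 537.89962343 -295.02591734  243.26953997] [-0.49630119 -0.94471733  0.49937245]
```

View pics/m6.png

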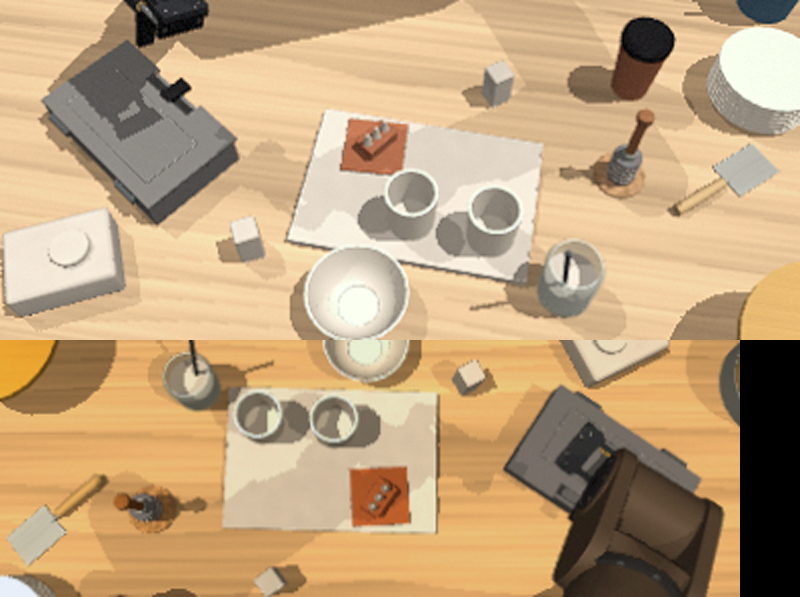

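The lid is shut, the pack stands on the tile and the brush on its coaster. Both cups are standing and the other things have not moved.

```bash
python3 -c "
from h import *
print(job_done())"
```

```text
the job is handed in; nothing more can be done
None
```

I handed the job in at about 44 s of the allowed 208 s; no verdict came back. The cone pack stands near the middle of the tile, the two cups present (left and middle) each got two full strokes in left-to-right order, the brush is upright on its coaster, and the lid is shut.

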